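# Pack the dip jars, find the lid that snaps on, send the carrier on

### The job

First draw the carrier back along its rail to the loading station (on the left) until it clicks in. Then pack every dip jar that stands on the worktop into the white tub on it, close the tub with the one blue lid that snaps on all round (try them; lay the lids that do not fit flat back on the worktop), and only then slide the carrier to the next station (on the right), where it clicks in. Leave the flour shaker, the steel cup and the timer alone.

Things in the scene. Friction and masses are not known exactly. Their poses are not given: they have to be found in the camera images.
- lid_1: one of three look-alike blue lids, 111 mm (its x) by 143 mm (its y), 43 mm tall in all, about 130 g, lying skirt-down. Origin: centre of the open underside, z up. A 14 mm deep skirt hangs from a 5 mm plate (plate top 19 mm above the origin); on the plate, centred, a grip bar 16 mm wide (x), 50 mm long (y), 24 mm high. Only ONE of the lids fits this start's tub; which one shows only by trying.
- lid_2: blue lid just like lid_1 to look at. The right lid's opening is 1.5 mm wider than the rim on every side (a half turn makes no difference); it first rides on the two snap tabs, 5 to 8 mm high of home; pressed down evenly with 8 to 20 N it snaps home, origin 42 mm above point nest, and then no longer lifts off the tub.
- lid_3: blue lid just like lid_1 to look at. A wrong lid stays on top of the rim however it is pressed, its origin 56 mm above point nest (or a little less and tilted), and lifts straight off again. The right lid set down more than 1.5 mm off centre can catch with one end on the rim, tilted about 0.1 rad: lift it and set it again a little towards the high end.
- jar_1: sealed dip jar, upright cylinder 30 mm across and 32 mm tall, amber with a red cap, 60 g, standing at the robot's right. Origin: centre of its underside, z up. Two or three of the jars are present at a start.
- jar_2: sealed dip jar, upright cylinder 30 mm across and 32 mm tall, amber with a red cap, 60 g, standing at the robot's right. Origin: centre of its underside, z up. Two or three of the jars are present at a start.
- jar_3: sealed dip jar, upright cylinder 30 mm across and 32 mm tall, amber with a red cap, 60 g, standing at the robot's right. Origin: centre of its underside, z up. Two or three of the jars are present at a start.
- nest (a point): centre of the nest floor on the carrier, 20 mm above the worktop; moves with the carrier. z up, y along the rail, pointing against the travel (the carrier travels to the nest's -y, the robot's right). The white open tub stands in this nest, centred, its sides along these axes, its inner floor 9 mm above this point, walls 3 mm, loose in the nest (0.5 mm play), 350 g.
- tub_rim (a point): centre of the tub's mouth, 56 mm above point nest, level with the rim. Outside, the tub is 80 to 96 mm along x and 112 to 128 mm along y: one of three tubs, differing from start to start, each wanting its own lid. Inside it is at least 74 (x) by 106 mm (y). A blue sprung snap tab sits outside each short wall (at +y and -y), 2 to 9 mm below the rim.
- push_handle (a point): top centre of the carrier's black upright handle, 16 mm wide (nest x) by 26 mm (nest y), standing 50 mm above the carrier plate, its top 70 mm above the worktop, 115 mm from the nest on the +y side. Push or pinch it to move the carrier.
- carrier (a joint): travel of the carrier along its rail in m, growing towards the nest's -y: -0.045 at the loading station, +0.035 at the next station; it starts between the two, at 0; each has a sprung detent that pulls it in over the last 3 mm or so and takes about 5 to 10 N to pass. The rail goes on to -0.053 and 0.055, beyond the stations, so stop at the station.
- flour_shaker: bystander: steel flour shaker, 69 mm across, 102 mm tall, behind the lids; origin at the centre of its underside
- steel_cup: bystander: small steel cup, 68 mm across, 59 mm tall, behind the lids; origin at the centre of its underside
- timer: bystander: white kitchen timer lying flat, 62 x 62 x 20 mm, left of the carrier, in front of the soup warmer; origin at the centre of its underside

How it is judged (in metres and radians):
On the way, in this order (a step that is already met when the one before it is completed fails the run):
1. the carrier has been brought to the loading station (value of joint carrier between -0.051 and -0.039 m), for 0.2 s.
2. every jar present lies in the open tub, the carrier still at the loading station (x of jar_1 in the frame of nest between -0.048 and 0.048 m and y of jar_1 in the frame of nest between -0.064 and 0.064 m and z of jar_1 in the frame of nest between 0 and 0.045 m and x of jar_2 in the frame of nest between -0.048 and 0.048 m and y of jar_2 in the frame of nest between -0.064 and 0.064 m and z of jar_2 in the frame of nest between 0 and 0.045 m and x of jar_3 in the frame of nest between -0.048 and 0.048 m and y of jar_3 in the frame of nest between -0.064 and 0.064 m and z of jar_3 in the frame of nest between 0 and 0.045 m and not ((x of lid_1 in the frame of nest between -0.005 and 0.005 m and y of lid_1 in the frame of nest between -0.005 and 0.005 m and z of lid_1 in the frame of nest between 0.038 and 0.0445 m and angle between the z axis of lid_1 and the z axis of nest, either way round below 0.04 rad) or (x of lid_2 in the frame of nest between -0.005 and 0.005 m and y of lid_2 in the frame of nest between -0.005 and 0.005 m and z of lid_2 in the frame of nest between 0.038 and 0.0445 m and angle between the z axis of lid_2 and the z axis of nest, either way round below 0.04 rad) or (x of lid_3 in the frame of nest between -0.005 and 0.005 m and y of lid_3 in the frame of nest between -0.005 and 0.005 m and z of lid_3 in the frame of nest between 0.038 and 0.0445 m and angle between the z axis of lid_3 and the z axis of nest, either way round below 0.04 rad)) and value of joint carrier below -0.033 m), for 0.2 s.
3. a lid is snapped home on the packed tub, the carrier still at the loading station (x of jar_1 in the frame of nest between -0.048 and 0.048 m and y of jar_1 in the frame of nest between -0.064 and 0.064 m and z of jar_1 in the frame of nest between 0 and 0.045 m and x of jar_2 in the frame of nest between -0.048 and 0.048 m and y of jar_2 in the frame of nest between -0.064 and 0.064 m and z of jar_2 in the frame of nest between 0 and 0.045 m and x of jar_3 in the frame of nest between -0.048 and 0.048 m and y of jar_3 in the frame of nest between -0.064 and 0.064 m and z of jar_3 in the frame of nest between 0 and 0.045 m and ((x of lid_1 in the frame of nest between -0.005 and 0.005 m and y of lid_1 in the frame of nest between -0.005 and 0.005 m and z of lid_1 in the frame of nest between 0.038 and 0.0445 m and angle between the z axis of lid_1 and the z axis of nest, either way round below 0.04 rad) or (x of lid_2 in the frame of nest between -0.005 and 0.005 m and y of lid_2 in the frame of nest between -0.005 and 0.005 m and z of lid_2 in the frame of nest between 0.038 and 0.0445 m and angle between the z axis of lid_2 and the z axis of nest, either way round below 0.04 rad) or (x of lid_3 in the frame of nest between -0.005 and 0.005 m and y of lid_3 in the frame of nest between -0.005 and 0.005 m and z of lid_3 in the frame of nest between 0.038 and 0.0445 m and angle between the z axis of lid_3 and the z axis of nest, either way round below 0.04 rad)) and value of joint carrier below -0.033 m), for 0.2 s.
4. the closed tub has been slid to the next station (x of jar_1 in the frame of nest between -0.048 and 0.048 m and y of jar_1 in the frame of nest between -0.064 and 0.064 m and z of jar_1 in the frame of nest between 0 and 0.045 m and x of jar_2 in the frame of nest between -0.048 and 0.048 m and y of jar_2 in the frame of nest between -0.064 and 0.064 m and z of jar_2 in the frame of nest between 0 and 0.045 m and x of jar_3 in the frame of nest between -0.048 and 0.048 m and y of jar_3 in the frame of nest between -0.064 and 0.064 m and z of jar_3 in the frame of nest between 0 and 0.045 m and ((x of lid_1 in the frame of nest between -0.005 and 0.005 m and y of lid_1 in the frame of nest between -0.005 and 0.005 m and z of lid_1 in the frame of nest between 0.038 and 0.0445 m and angle between the z axis of lid_1 and the z axis of nest, either way round below 0.04 rad) or (x of lid_2 in the frame of nest between -0.005 and 0.005 m and y of lid_2 in the frame of nest between -0.005 and 0.005 m and z of lid_2 in the frame of nest between 0.038 and 0.0445 m and angle between the z axis of lid_2 and the z axis of nest, either way round below 0.04 rad) or (x of lid_3 in the frame of nest between -0.005 and 0.005 m and y of lid_3 in the frame of nest between -0.005 and 0.005 m and z of lid_3 in the frame of nest between 0.038 and 0.0445 m and angle between the z axis of lid_3 and the z axis of nest, either way round below 0.04 rad)) and value of joint carrier between 0.029 and 0.041 m), for 0.2 s.
At the end, for the whole second after the job is handed in: All jars present are inside the tub; one lid is snapped home on it (origin less than 44.5 mm above the nest, within 5 mm of its centre, level to 0.04 rad); the carrier stands at the next station (0.029 to 0.041 m), at rest; the other lids lie flat on the worktop, skirt down (all of step 4 and ((x of lid_1 in the frame of nest between -0.005 and 0.005 m and y of lid_1 in the frame of nest between -0.005 and 0.005 m and z of lid_1 in the frame of nest between 0.038 and 0.0445 m and angle between the z axis of lid_1 and the z axis of nest, either way round below 0.04 rad) or (height (world z) of lid_1 below 0.006 m and angle between lid_1's own z axis and vertical below 0.1 rad)) and ((x of lid_2 in the frame of nest between -0.005 and 0.005 m and y of lid_2 in the frame of nest between -0.005 and 0.005 m and z of lid_2 in the frame of nest between 0.038 and 0.0445 m and angle between the z axis of lid_2 and the z axis of nest, either way round below 0.04 rad) or (height (world z) of lid_2 below 0.006 m and angle between lid_2's own z axis and vertical below 0.1 rad)) and ((x of lid_3 in the frame of nest between -0.005 and 0.005 m and y of lid_3 in the frame of nest between -0.005 and 0.005 m and z of lid_3 in the frame of nest between 0.038 and 0.0445 m and angle between the z axis of lid_3 and the z axis of nest, either way round below 0.04 rad) or (height (world z) of lid_3 below 0.006 m and angle between lid_3's own z axis and vertical below 0.1 rad)) and velocity of joint carrier below 0.01 m/s and linear speed of each of lid_1, lid_2, lid_3 below 0.02 m/s); the robot touches nothing.
It fails at once if the flour shaker is pushed more than 4 cm or tipped (distance of flour_shaker from where it was at the start of the episode above 0.04 m or angle between flour_shaker's own z axis and vertical above 0.4 rad).
It fails at once if the steel cup is pushed more than 4 cm or tipped (distance of steel_cup from where it was at the start of the episode above 0.04 m or angle between steel_cup's own z axis and vertical above 0.4 rad).
It fails at once if the timer is pushed more than 4 cm or tipped (distance of timer from where it was at the start of the episode above 0.04 m or angle between timer's own z axis and vertical above 0.4 rad).
Of tub_1, tub_2, tub_3 only 1 to 1 are there at a start; the rules pass over those that are not, and their reading is None.
Of jar_1, jar_2, jar_3 only 2 to 3 are there at a start; the rules pass over those that are not, and their reading is None.
At some moment in a run one of jar_1, jar_2, jar_3 may be knocked a few centimetres aside while the robot is not near it.
Once in a run the grip may slacken for a moment while it holds something.
It also fails if it takes over 210 s, if anything falls off the work surface, if the arm or the gripper's body presses on something with over 40 N, if the wrist force passes 120 N, or if a joint passes its speed limit or range.

### The arm

A 6-joint arm with a two-finger parallel gripper is mounted at the origin on a cart in front of the work surface, level with it; the furniture and walls round the work are solid. World frame = base frame: x ahead of the robot, y to its left, z up, the work surface at z = 0. Lengths are in m, angles in degrees, forces in N, time in s.
With the tool pointing down it reaches from about 0.25 to 0.725 m from the base axis. Payload 9.7 kg.
Tool frame: the origin (TCP) lies on the centre line of the jaws, within the pads' length; the fingertips stand 19 mm ahead of it and the grasp point (between the pads) is the TCP (bot.tcp_to_tips is the z of the fingertips in the tool frame, in m); z points along the fingers, y is the line along which they close (so a half turn about z gives the same grasp; the last joint's range is limited). The gripper opens to 85 mm and grips with 20 to 120 N. Pads are 22 mm wide; open, the fingers measure 114 mm over their backs; the gripper's body (76 mm by 85 mm) begins 54 mm behind the grasp point. The pads swing forward as they close: fully open they stand 13 mm farther back than shut.
Start: joints at [68.468, 4.979, 10.078, 95.1, 0, 90], TCP at [0.202, 0.512, 0.25] pointing down, gripper open.
Joint ranges: [-179.16, 179.16], [-48.56, 103.87], [-65.8, 70.77], [-126.05, 130.52], [-82.76, 87.17], [-180, 180]. Speed limits (degrees/s): [127.2, 127.2, 147.25, 180, 180, 180].

### API

Orientations are given as [roll, pitch, yaw] about the fixed x, y, z axes, in that order (R = Rz(yaw) Ry(pitch) Rx(roll)).
In Python, from workcell import bot gives the robot as it stands. The module is installed in compiled form; this text tells all that it offers.
- The arm moves only by the tool play_rows, never from a script. Its argument "increments" is a list of rows, each an object with "slide": the shift along the tool's x, y, z in mm, a list of three; "angular": the turn, a rotation vector about the tool's x, y, z in degrees, a list of three; "claw": the opening, from -1 (shut) to 1 (fully open). In form: [{"slide": [x, y, z], "angular": [rx, ry, rz], "claw": claw}, ...]. A call has 1 to 8 rows; each row shifts and turns the commanded pose from where the row before left it, along the tool's axes as they then stand; what a row does not reach is not made up. A row lasts 1/10 s, in which the tool goes at most 50 mm and 8.59 degrees, less where a joint would pass 70% of its speed; a pose out of reach is approached as far as the arm can. A call is refused whole if a number of a shift passes 50 or a number of a turn 8.59, either way. A call with a gripper value outside its range is refused whole. The fingers move at their own pace and stop on an object; "squeeze" is the grip in N (left out, the last holds). Time passes only in rows, so rows that do not move let the fingers close. It gives the time, the measured TCP pose, the force, the opening and the grip force at its end, in the units of the state.
- bot.get_obs(): the state, without advancing time (a new reading comes with each control period).
- bot.camera(name): name is "scene" or "side" or "wrist"; returns the picture (400x640x3 uint8, red, green, blue); there is no depth.
- bot.camera_info(name): a dict with "fovy" (degrees; the focal length in pixels is half the picture's height over the tangent of half this angle, whatever the lens; pixels are square), "cx", "cy" (the principal point, pixels), "R" (3x3) and "t" (3): a world point X has camera coordinates R X + t. Camera axes: x right, y down, z forward; pixel columns grow to the right and rows downward; lengths in m; the calibration is good to about 2 mm. A picture is of the moment at which its call begins: read the wrist's pose just before it. camera_info takes no time and is no camera call; for the wrist camera it gives the pose at the moment of the call.
- bot.job_done(): hands the job in; it is judged then, once.
The state is a dict: "time": time; "q": joint angles; "qd": joint speeds; "joint_efforts": joint torques, N m; "ee_pos": TCP position; "tcp_rot": TCP orientation; "wrist_force": force on the tool from outside, world axes, zero at the start; "torque": the same for the moment, N m; "opening": finger opening in m; "grasp_force": force on a finger pad.
Only numpy, scipy, OpenCV 4.12 (cv2) and the standard library are available. Lean on these libraries where they do the work, as an engineer would, in place of code of your own. Each camera call takes 0.05 s, during which the arm holds its last target. There are 200 camera calls.

## Working session

There is one attempt and no reset: what is moved stays moved. The work goes in short steps, Python scripts to look and compute and a tool call to move; the robot and the scene stay as the last step left them, time stands still between calls to the robot, and variables do not carry over. Pictures are saved under pics/ and viewed, at most 14 in all, crops included, and the job is handed in when it is done.

Besides the shell and the picture viewer there is one more tool, called after "Emit:" as name([rows], argument=value, ...), one row to a line, values as JSON. play_rows: Moves the arm, as the interface text tells. Its arguments: {"type":"object","properties":{"increments":{"type":"array"},"squeeze":{"type":"number"}},"required":["increments"]}

```bash
mkdir -p pics; python3 - <<'E'
from workcell import bot
import cv2,numpy as np
for n in ["scene","side","wrist"]:
    i=bot.camera_info(n); im=bot.camera(n); cv2.imwrite(f"pics/{n}0.png",im[:,:,::-1]); print(n,i)
o=bot.get_obs(); print(o); print(bot.tcp_to_tips)
E
```

```text
scene {'fovy': 44.34558740723562, 'cx': 323.7114296136025, 'cy': 184.6031273646434, 'R': array([[ 0.64090837, -0.7673589 , -0.01991911],
       [-0.36156933, -0.27889385, -0.8896549 ],
       [ 0.67712929,  0.57738942, -0.45619884]]), 't': array([-0.46245233,  0.24466379,  1.01607098])}
side {'fovy': 44.05621200193024, 'cx': 318.66814306782913, 'cy': 197.20007397720096, 'R': array([[ 0.85353468, -0.52096144, -0.00881596],
       [-0.28004306, -0.44441825, -0.85092203],
       [ 0.43937959,  0.72876031, -0.52521803]]), 't': array([-0.55481821,  0.18009403,  1.14998129])}
wrist {'fovy': 58.985267031881904, 'cx': 320.49088097884226, 'cy': 196.48500778561052, 'R': array([[ 0.3670946 ,  0.93018214, -0.00165376],
       [ 0.87937959, -0.34646484,  0.32657871],
       [ 0.30320471, -0.12133957, -0.94516856]]), 't': array([-0.54863323, -0.0429738 ,  0.38049981])}
{'time': 0.15, 'q': array([ 6.84695854e+01,  5.00427648e+00,  1.00465927e+01,  9.51010468e+01,
       -7.32648911e-04,  9.00016329e+01]), 'qd': array([-0.00593744, -0.05241542,  0.16028945,  0.02370318,  0.03422897,
       -0.05347452]), 'joint_efforts': array([ 5.27511365e-04, -5.20760965e+01,  4.65043724e+01,  1.39367624e-02,
       -3.84473799e-05,  1.80977912e-05]), 'ee_pos': array([0.20179327, 0.51147639, 0.24975726]), 'tcp_rot': array([-1.79941269e+02,  7.34322269e-04,  1.58467953e+02]), 'wrist_force': array([ 0.27620248,  0.83718634, -0.36656612]), 'torque': array([-0.02201517, -0.02199792,  0.03901419]), 'grasp_force': 0.0, 'opening': 0.08566300199026641}
0.019
```

View pics/scene0.png

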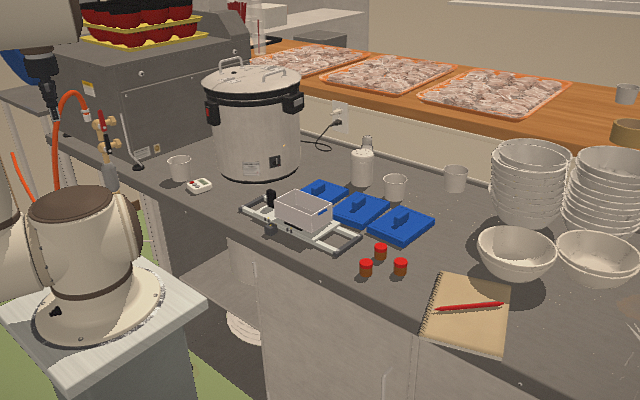

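View pics/side0.png

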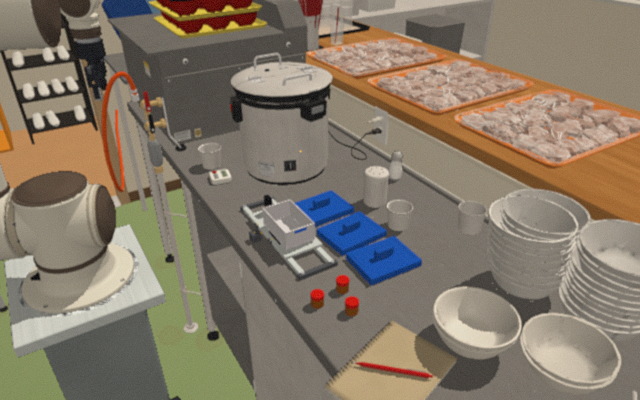

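```bash
cat > h.py <<'E'
import numpy as np, cv2
from workcell import bot
def ray(i,u,v):
    f=200/np.tan(np.radians(i['fovy']/2)); R=np.array(i['R']);t=np.array(i['t'])
    d=R.T@np.array([(u-i['cx'])/f,(v-i['cy'])/f,1]); return -R.T@t,d
def at(i,u,v,z):
    c,d=ray(i,u,v); return c+d*(z-c[2])/d[2]
def proj(i,X):
    f=200/np.tan(np.radians(i['fovy']/2)); c=np.array(i['R'])@np.asarray(X)+i['t']
    return i['cx']+f*c[0]/c[2], i['cy']+f*c[1]/c[2]
def obs():
    o=bot.get_obs(); print('t',round(o['time'],2),'p',np.round(o['ee_pos']*1000,1),'r',np.round(o['tcp_rot'],2),'F',np.round(o['wrist_force'],1),'T',np.round(o['torque'],2),'op',round(o['opening']*1000,1),'gf',round(o['grasp_force'],1),'q',np.round(o['q'],1)); return o
E
python3 - <<'E'
from h import *
S=bot.camera_info('scene');D=bot.camera_info('side')
r=lambda a:np.round(a*1000)
for n,a,b,z in [('handle',(270,191),(251,222),.07),('j',(366,262),(318,295),.032),('j',(381,247),(342,281),.032),('j',(400,263),(352,302),.032),
 ('lid',(320,187),(323,205),.03),('lid',(361,208),(351,229),.03),('lid',(401,223),(382,256),.03),('tubN',(304,195),(290,207),.076),('timer',(200,185),(220,177),.02),('shaker',(362,152),(375,172),.1),('cup',(395,178),(400,205),.059)]:
    print(n,r(at(S,*a,z)),r(at(D,*b,z)))
im=cv2.imread('pics/scene0.png');cv2.imwrite('pics/c0.png',cv2.resize(im[150:290,170:440],None,fx=2.9,fy=2.9,interpolation=2))
E
```

```text
handle [476. -23.  70.] [ 390. -111.   70.]
j [ 419. -373.   32.] [ 416. -381.   32.]
j [ 487. -367.   32.] [ 483. -371.   32.]
j [ 462. -433.   32.] [ 465. -436.   32.]
lid [632. -62.  30.] [612. -85.  30.]
lid [ 606. -224.   30.] [ 612. -218.   30.]
lid [ 607. -346.   30.] [ 612. -346.   30.]
tubN [ 506. -116.   76.] [ 499. -110.   76.]
timer [440. 239.  20.] [439. 228.  20.]
shaker [ 775. -104.  100.] [ 763. -112.  100.]
cup [ 759. -229.   59.] [ 757. -231.   59.]
```

View pics/c0.png

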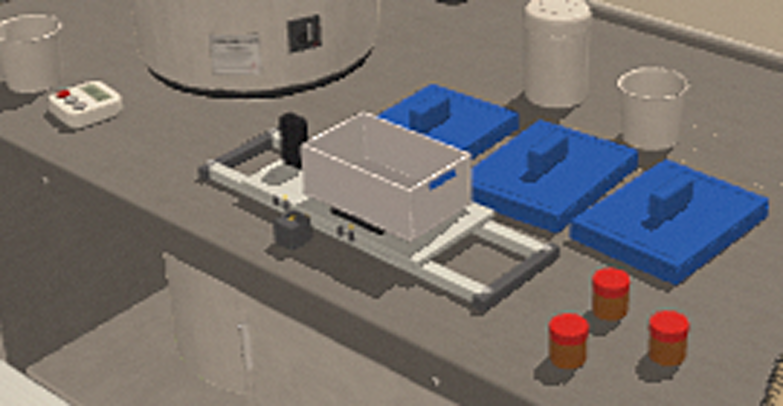

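Emit:
play_rows([
  {"slide":[0,0,0],"angular":[0,0,8.56],"claw":1},
  {"slide":[0,0,0],"angular":[0,0,8.56],"claw":1},
  {"slide":[0,0,0],"angular":[0,0,8.56],"claw":1},
  {"slide":[0,0,0],"angular":[0,0,8.56],"claw":1},
  {"slide":[0,0,0],"angular":[0,0,8.56],"claw":1},
  {"slide":[0,0,0],"angular":[0,0,8.56],"claw":1},
  {"slide":[0,0,0],"angular":[0,0,8.56],"claw":1},
  {"slide":[0,0,0],"angular":[0,0,8.56],"claw":1},
])

```text
time: 0.95
ee_pos: [0.2018, 0.5115, 0.25]
tcp_rot: [-180.0, 0.0, 89.6]
wrist_force: [0.1, 0.5, -0.2]
opening: 0.0852
grasp_force: 0.0
```

Emit:
play_rows([
  {"slide":[-41,15,-12],"angular":[0,0,0],"claw":1},
  {"slide":[-41,15,-12],"angular":[0,0,0],"claw":1},
  {"slide":[-41,15,-12],"angular":[0,0,0],"claw":1},
  {"slide":[-41,15,-12],"angular":[0,0,0],"claw":1},
  {"slide":[-41,15,-12],"angular":[0,0,0],"claw":1},
  {"slide":[-41,15,-12],"angular":[0,0,0],"claw":1},
  {"slide":[-41,15,-12],"angular":[0,0,0],"claw":1},
  {"slide":[-41,15,-12],"angular":[0,0,0],"claw":1},
])

```text
time: 1.75
ee_pos: [0.3218, 0.1819, 0.3467]
tcp_rot: [180.0, -0.0, 90.0]
wrist_force: [0.9, -0.1, 0.5]
opening: 0.0855
grasp_force: 0.0
```

Emit:
play_rows([
  {"slide":[-41,22,0],"angular":[0,0,0],"claw":1},
  {"slide":[-41,22,0],"angular":[0,0,0],"claw":1},
  {"slide":[-41,22,0],"angular":[0,0,0],"claw":1},
  {"slide":[-41,22,0],"angular":[0,0,0],"claw":1},
  {"slide":[-41,22,0],"angular":[0,0,0],"claw":1},
  {"slide":[-41,22,0],"angular":[0,0,0],"claw":1},
  {"slide":[-41,22,0],"angular":[0,0,0],"claw":1},
  {"slide":[-41,22,0],"angular":[0,0,0],"claw":1},
])

```text
time: 2.55
ee_pos: [0.4982, -0.1465, 0.3461]
tcp_rot: [-180.0, -0.0, 90.0]
wrist_force: [-0.2, 0.6, 0.0]
opening: 0.0852
grasp_force: 0.0
```

```bash
python3 - <<'E'
from h import *
obs(); i=bot.camera_info('wrist'); im=bot.camera('wrist'); cv2.imwrite('pics/w1.png',im[:,:,::-1])
np.save('w1.npy',i,allow_pickle=True)
E
```

```text
t 2.55 p [ 498.2 -146.5  346.1] r [-180.     -0.     89.96] F [-0.2  0.6  0. ] T [ 0.09 -0.02 -0.  ] op 85.2 gf 0.0 q [-16.4   4.2  20.1 106.    0.   73.6]
```

View pics/w1.png

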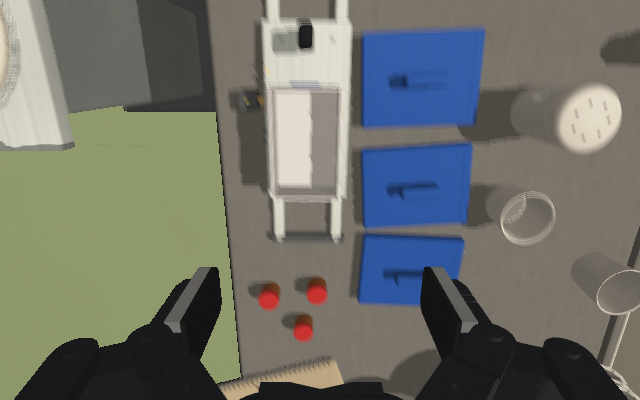

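```bash
python3 - <<'E'
from h import *
i=np.load('w1.npy',allow_pickle=True).item(); im=cv2.imread('pics/w1.png'); r=lambda a:np.round(a*1000,1)
print('cam',r(-np.array(i['R']).T@i['t']))
hsv=cv2.cvtColor(im,cv2.COLOR_BGR2HSV)
b=((hsv[...,0]>100)&(hsv[...,0]<130)&(hsv[...,1]>120)&(hsv[...,2]>60)).astype(np.uint8)
n,l,s,c=cv2.connectedComponentsWithStats(b)
for k in range(1,n):
    if s[k,4]>1000:
        pts=np.argwhere(l==k)[:,::-1]
        W=np.array([at(i,u,v,.019)[:2]*1000 for u,v in pts],np.float32)
        print('lid',np.round(cv2.minAreaRect(W)[0],1),np.round(cv2.minAreaRect(W)[1],1),cv2.minAreaRect(W)[2])
d=(im.max(2)<45).astype(np.uint8); d[100:]=0; d[:,:285]=0;d[:,330:]=0
n,l,s,c=cv2.connectedComponentsWithStats(d)
k=1+np.argmax(s[1:,4]); x,y,w,h,_=s[k]; print('handle bbox',x,y,w,h, [r(at(i,x+dx*w,y,.07)) for dx in (0,1)], r(at(i,x+w/2,y+h,.02)))
red=(((hsv[...,0]<8)|(hsv[...,0]>172))&(hsv[...,1]>180)&(hsv[...,2]>120)).astype(np.uint8)
n,l,s,c=cv2.connectedComponentsWithStats(red)
for k in range(1,n):
    if s[k,4]>100: print('jar',c[k],s[k],r(at(i,*c[k],.03)))
cv2.imwrite('pics/c1.png',np.hstack([cv2.resize(im[10:210,255:355],None,fx=3,fy=3,interpolation=2),cv2.resize(im[20:220,355:500],None,fx=3,fy=3,interpolation=2)]))
E
```

```text
cam [498.6 -63.1 469.2]
lid [619.9 -70.6] [142.5 108.7] 1.971107006072998
lid [ 625.5 -206.5] [142.8 111.3] 3.627056360244751
lid [ 627.1 -333.4] [113.5 142.6] 87.15343475341797
handle bbox 299 25 13 23 [array([476.6, -15.6,  70. ]), array([489.9, -15.6,  70. ])] [481.  -34.1  20. ]
jar [316.33461538 293.42692308] [308 285  18  18 260] [ 492.3 -364.    30. ]
jar [268.51372549 298.91372549] [260 291  18  17 255] [ 422.4 -373.3   30. ]
jar [302.85897436 330.94871795] [295 323  17  17 234] [ 471.6 -430.4   30. ]
```

View pics/c1.png

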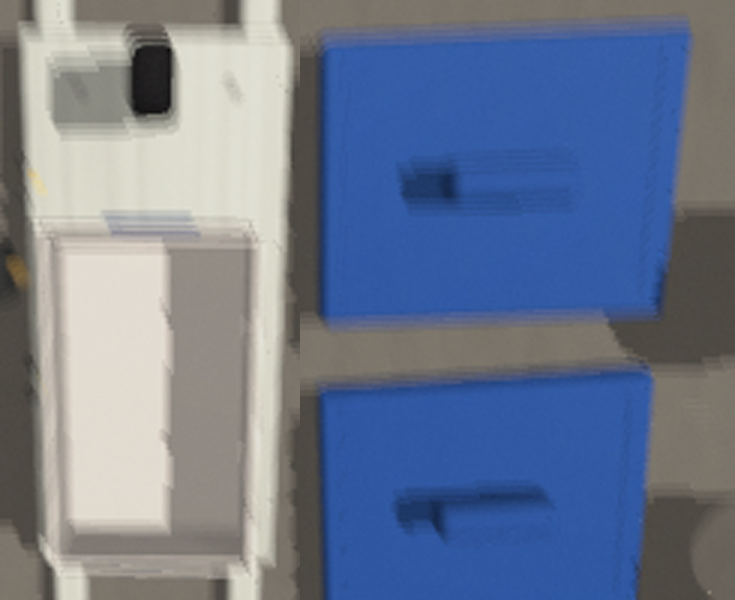

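Emit:
play_rows([
  {"slide":[39,-5,20],"angular":[0,0,0],"claw":0.3},
  {"slide":[39,-5,20],"angular":[0,0,0],"claw":0.3},
  {"slide":[39,-5,20],"angular":[0,0,0],"claw":0.3},
  {"slide":[0,0,45],"angular":[0,0,0],"claw":0.3},
  {"slide":[0,0,45],"angular":[0,0,0],"claw":0.3},
  {"slide":[0,0,45],"angular":[0,0,0],"claw":0.3},
  {"slide":[0,0,45],"angular":[0,0,0],"claw":0.3},
  {"slide":[0,0,45],"angular":[0,0,0],"claw":0.3},
])

```text
time: 3.4
ee_pos: [0.4823, -0.0273, 0.0594]
tcp_rot: [180.0, 0.0, 90.0]
wrist_force: [0.9, 0.4, 0.2]
opening: 0.0557
grasp_force: 0.0
```

Emit:
play_rows([
  {"slide":[0,0,0],"angular":[0,0,0],"claw":-1},
  {"slide":[0,0,0],"angular":[0,0,0],"claw":-1},
  {"slide":[0,0,0],"angular":[0,0,0],"claw":-1},
  {"slide":[0,0,0],"angular":[0,0,0],"claw":-1},
  {"slide":[0,0,0],"angular":[0,0,0],"claw":-1},
  {"slide":[0,0,0],"angular":[0,0,0],"claw":-1},
], squeeze=40)

```text
time: 4.0
ee_pos: [0.4802, -0.0274, 0.0633]
tcp_rot: [-179.7, -0.0, 90.0]
wrist_force: [-19.7, -0.2, 4.6]
opening: 0.0151
grasp_force: 40.5
```

Emit:
play_rows([
  {"slide":[0,-3,0],"angular":[0,0,0],"claw":-1},
  {"slide":[6,0,0],"angular":[0,0,0],"claw":-1},
  {"slide":[8,0,0],"angular":[0,0,0],"claw":-1},
  {"slide":[8,0,0],"angular":[0,0,0],"claw":-1},
  {"slide":[8,0,0],"angular":[0,0,0],"claw":-1},
  {"slide":[8,0,0],"angular":[0,0,0],"claw":-1},
  {"slide":[7,0,0],"angular":[0,0,0],"claw":-1},
  {"slide":[0,0,0],"angular":[0,0,0],"claw":-1},
])

```text
time: 4.8
ee_pos: [0.4806, 0.0187, 0.0633]
tcp_rot: [179.9, -0.0, 90.0]
wrist_force: [-5.6, -0.0, 7.5]
opening: 0.015
grasp_force: 42.2
```

Emit:
play_rows([
  {"slide":[0,0,0],"angular":[0,0,0],"claw":0.3},
  {"slide":[0,0,0],"angular":[0,0,0],"claw":0.3},
  {"slide":[0,0,0],"angular":[0,0,0],"claw":0.3},
  {"slide":[0,0,-40],"angular":[0,0,0],"claw":1},
  {"slide":[0,0,-45],"angular":[0,0,0],"claw":1},
  {"slide":[-30,10,-45],"angular":[0,0,0],"claw":1},
  {"slide":[-40,10,-50],"angular":[0,0,0],"claw":1},
  {"slide":[-40,10,-45],"angular":[0,0,0],"claw":1},
])

```text
time: 5.6
ee_pos: [0.505, -0.0742, 0.2648]
tcp_rot: [179.9, 0.0, 90.0]
wrist_force: [0.6, 1.1, -0.3]
opening: 0.0855
grasp_force: 0.0
```

Emit:
play_rows([
  {"slide":[-40,0,-25],"angular":[0,0,0],"claw":1},
  {"slide":[0,0,0],"angular":[0,0,0],"claw":1},
  {"slide":[0,0,0],"angular":[0,0,0],"claw":1},
  {"slide":[0,0,0],"angular":[0,0,0],"claw":1},
])

```text
time: 6.0
ee_pos: [0.5046, -0.1129, 0.2868]
tcp_rot: [-179.9, -0.0, 90.0]
wrist_force: [-0.1, -0.1, -0.3]
opening: 0.0852
grasp_force: 0.0
```

```bash
python3 - <<'E'
from h import *
obs(); i=bot.camera_info('wrist'); im=bot.camera('wrist'); cv2.imwrite('pics/w2.png',im[:,:,::-1])
np.save('w2.npy',i,allow_pickle=True); print(-np.array(i['R']).T@i['t'])
cv2.imwrite('pics/c2.png',cv2.resize(im[0:300,210:510,::-1],None,fx=2,fy=2,interpolation=2))
E
```

```text
t 6.0 p [ 504.6 -112.9  286.8] r [-1.7994e+02 -3.0000e-02  9.0000e+01] F [-0.1 -0.1 -0.3] T [0.03 0.04 0.01] op 85.2 gf 0.0 q [-12.6   1.5  10.5  99.1   0.   77.4]
[ 0.50510031 -0.02956013  0.40991348]
```

View pics/c2.png

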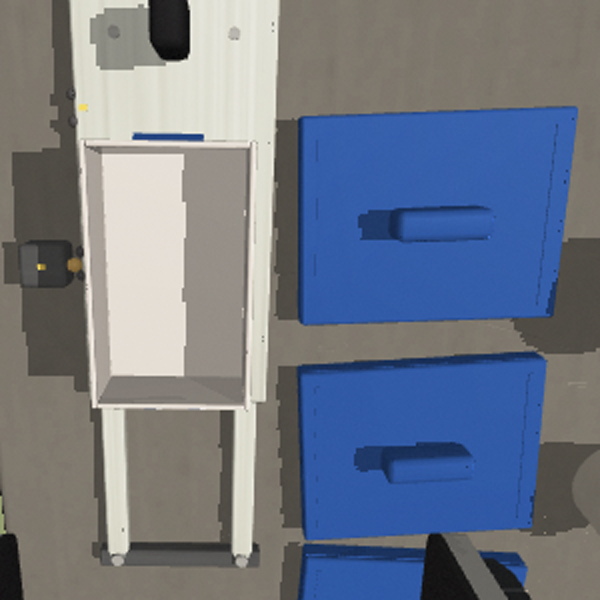

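```bash
python3 - <<'E'
from h import *
i=np.load('w2.npy',allow_pickle=True).item(); r=lambda a:np.round(a*1000,1)
C=[r(at(i,u/2+210,v/2,.076)) for u,v in [(81,143),(256,142),(249,409),(95,408)]]
print(C,np.mean(C,0)); 
for a,b in ((0,1),(1,2),(2,3),(3,0)): print(np.linalg.norm(C[a]-C[b]), np.degrees(np.arctan2(*(C[b]-C[a])[:2])))
im=cv2.imread('pics/w2.png');hsv=cv2.cvtColor(im,cv2.COLOR_BGR2HSV)
b=((hsv[...,0]>100)&(hsv[...,0]<130)&(hsv[...,1]>120)&(hsv[...,2]>50)).astype(np.uint8)
n,l,s,c=cv2.connectedComponentsWithStats(b)
for k in range(1,n):
    if s[k,4]>1000:
        pts=np.argwhere(l==k)[:,::-1]
        W=np.array([at(i,u,v,.019)[:2]*1000 for u,v in pts],np.float32)
        print('lid',np.round(cv2.minAreaRect(W)[0],1),np.round(cv2.minAreaRect(W)[1],1),cv2.minAreaRect(W)[2])
E
```

```text
[array([442.4, -27.2,  76. ]), array([520.3, -26.8,  76. ]), array([ 518.8, -153.4,   76. ]), array([ 441.3, -152.9,   76. ])] [480.7   -90.075  76.   ]
77.90102695086885 89.7058008936247
126.60888594407582 -179.3211718173287
77.5016128864425 -89.63035493815298
125.70481295479502 0.5013822491093223
lid [617.7 -66. ] [143.1 110. ] 1.9677884578704834
lid [ 623.1 -200.3] [143.3 115. ] 3.6648902893066406
lid [ 611.2 -327.3] [120.2 116.4] 87.15808868408203
```

```bash
python3 - <<'E'
from h import *
r=lambda a:np.round(a*1000,1)
i=np.load('w1.npy',allow_pickle=True).item()
print([r(at(i,u/3+255,v/3+10,.076)) for u,v in [(45,237),(258,237),(250,565),(50,560)]])
i=np.load('w2.npy',allow_pickle=True).item()
print('handle w2', [r(at(i,u/2+210,v/2,.07)) for u,v in [(150,50),(189,50),(169,60)]])
for n in('scene','side'):
    im=bot.camera(n)[:,:,::-1]; cv2.imwrite(f'pics/{n}1.png',im); j=bot.camera_info(n); print(n, proj(j,[.4807,-.09+.115,.07]), proj(j,[.4807,-.09,.076]))
im=np.hstack([cv2.resize(cv2.imread(f'pics/scene{k}.png')[170:260,225:365],None,fx=2.8,fy=2.8,interpolation=2) for k in (0,1)])
cv2.imwrite('pics/c3.png',im)
E
```

```text
[array([444.8, -78. ,  76. ]), array([520.4, -78.1,  76. ]), array([ 519.5, -201.5,   76. ]), array([ 441. , -199.3,   76. ])]
handle w2 [array([473.8,  11.1,  70. ]), array([490.8,  11.1,  70. ]), array([481.9,   7.1,  70. ])]
scene (np.float64(258.869645893301), np.float64(185.19957050461096)) (np.float64(289.76005870207297), np.float64(195.6873176727083))
side (np.float64(260.4367358780741), np.float64(187.92309519382255)) (np.float64(279.96793862660184), np.float64(205.39022609336718))
```

View pics/c3.png

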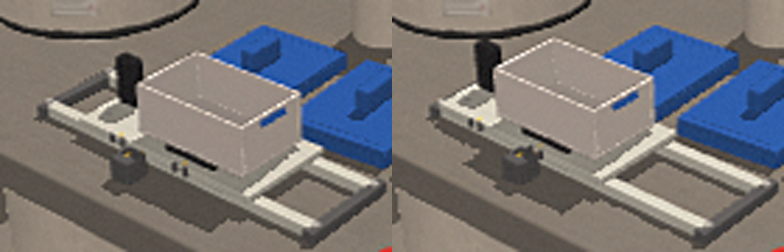

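Emit:
play_rows([
  {"slide":[-41,-9,0],"angular":[0,0,0],"claw":1},
  {"slide":[-41,-9,0],"angular":[0,0,0],"claw":1},
  {"slide":[-41,-9,0],"angular":[0,0,0],"claw":1},
  {"slide":[-41,-9,0],"angular":[0,0,0],"claw":1},
  {"slide":[-41,-9,0],"angular":[0,0,0],"claw":1},
  {"slide":[0,0,0],"angular":[0,0,0],"claw":1},
  {"slide":[0,0,0],"angular":[0,0,0],"claw":1},
  {"slide":[0,0,0],"angular":[0,0,0],"claw":1},
])

```text
time: 6.95
ee_pos: [0.46, -0.3172, 0.2875]
tcp_rot: [-180.0, -0.0, 90.1]
wrist_force: [0.1, -0.3, -0.4]
opening: 0.0854
grasp_force: 0.0
```

```bash
cat >> h.py <<'E'
def jars(i,im,z=.032):  # im BGR
    hsv=cv2.cvtColor(np.ascontiguousarray(im),cv2.COLOR_BGR2HSV)
    red=(((hsv[...,0]<8)|(hsv[...,0]>172))&(hsv[...,1]>180)&(hsv[...,2]>110)).astype(np.uint8)
    n,l,s,c=cv2.connectedComponentsWithStats(red)
    for k in range(1,n):
        if s[k,4]>100: print('jar',np.round(c[k]),s[k][2:],np.round(at(i,*c[k],z)*1000,1))
def lids(i,im):
    hsv=cv2.cvtColor(np.ascontiguousarray(im),cv2.COLOR_BGR2HSV)
    b=((hsv[...,0]>100)&(hsv[...,0]<130)&(hsv[...,1]>120)&(hsv[...,2]>50)).astype(np.uint8)
    n,l,s,c=cv2.connectedComponentsWithStats(b)
    for k in range(1,n):
        if s[k,4]>1500:
            pts=np.argwhere(l==k)[:,::-1]
            W=np.array([at(i,u,v,.019)[:2]*1000 for u,v in pts],np.float32); m=cv2.minAreaRect(W)
            print('lid',np.round(m[0],1),np.round(m[1],1),round(m[2],2),s[k][:4])
def shot(name):
    obs(); i=bot.camera_info('wrist'); im=bot.camera('wrist')[:,:,::-1].copy(); cv2.imwrite(f'pics/{name}.png',im); np.save(name+'.npy',i,allow_pickle=True); return i,im
E
python3 - <<'E'
from h import *
i,im=shot('w3'); jars(i,im); lids(i,im)
E
```

```text
t 6.95 p [ 460.  -317.2  287.5] r [-1.7999e+02 -2.0000e-02  9.0060e+01] F [ 0.1 -0.3 -0.4] T [-0.   -0.06  0.03] op 85.4 gf 0.0 q [-34.6   7.3  16.8  99.5   0.   55.3]
jar [347. 194.] [ 25  25 495] [ 490.6 -362.1   32. ]
jar [286. 202.] [ 26  25 502] [ 420.8 -371.4   32. ]
jar [328. 247.] [ 23  24 432] [ 469.8 -428.2   32. ]
jar [305. 354.] [ 73  57 465] [ 440.1 -588.5   32. ]
lid [ 622.3 -209.5] [145.9  98.8] 3.65 [407   0 150 104]
lid [ 624.  -332.9] [111.4 146.1] 87.15 [396 114 144 101]
```

Emit:
play_rows([
  {"slide":[-45,29,30],"angular":[0,0,0],"claw":0.2},
  {"slide":[0,0,45],"angular":[0,0,0],"claw":0.2},
  {"slide":[0,0,45],"angular":[0,0,0],"claw":0.2},
  {"slide":[0,0,45],"angular":[0,0,0],"claw":0.2},
  {"slide":[0,0,45],"angular":[0,0,0],"claw":0.2},
  {"slide":[0,0,30],"angular":[0,0,0],"claw":0.2},
  {"slide":[0,0,17],"angular":[0,0,0],"claw":0.2},
  {"slide":[0,0,0],"angular":[0,0,0],"claw":0.2},
], squeeze=40)

```text
time: 7.8
ee_pos: [0.4825, -0.3527, 0.0335]
tcp_rot: [-179.8, -0.2, 90.1]
wrist_force: [0.1, 1.1, -0.6]
opening: 0.0509
grasp_force: 0.0
```

Emit:
play_rows([
  {"slide":[0,0,0],"angular":[0,0,0],"claw":-1},
  {"slide":[0,0,0],"angular":[0,0,0],"claw":-1},
  {"slide":[0,0,0],"angular":[0,0,0],"claw":-1},
  {"slide":[0,0,0],"angular":[0,0,0],"claw":-1},
  {"slide":[0,0,0],"angular":[0,0,0],"claw":-1},
  {"slide":[0,0,-30],"angular":[0,0,0],"claw":-1},
  {"slide":[0,0,-40],"angular":[0,0,0],"claw":-1},
  {"slide":[0,0,-40],"angular":[0,0,0],"claw":-1},
])

```text
time: 8.6
ee_pos: [0.4829, -0.3549, 0.1476]
tcp_rot: [-180.0, -0.0, 90.0]
wrist_force: [0.2, -0.8, -0.8]
opening: 0.0281
grasp_force: 39.6
```

Emit:
play_rows([
  {"slide":[40,0,0],"angular":[0,0,0],"claw":-1},
  {"slide":[40,0,0],"angular":[0,0,0],"claw":-1},
  {"slide":[40,0,0],"angular":[0,0,0],"claw":-1},
  {"slide":[40,0,0],"angular":[0,0,0],"claw":-1},
  {"slide":[40,0,0],"angular":[0,0,0],"claw":-1},
  {"slide":[40,0,0],"angular":[0,0,0],"claw":-1},
  {"slide":[40,-1,0],"angular":[0,0,0],"claw":-1},
  {"slide":[26,-2,0],"angular":[0,0,0],"claw":-1},
])

```text
time: 9.4
ee_pos: [0.4802, -0.0469, 0.1468]
tcp_rot: [179.9, -0.0, 90.0]
wrist_force: [0.6, -0.2, 0.2]
opening: 0.0279
grasp_force: 39.7
```

Emit:
play_rows([
  {"slide":[0,0,40],"angular":[0,0,0],"claw":-1},
  {"slide":[0,0,30],"angular":[0,0,0],"claw":-1},
  {"slide":[0,0,10],"angular":[0,0,0],"claw":-1},
  {"slide":[0,0,0],"angular":[0,0,0],"claw":-1},
])

```text
time: 9.8
ee_pos: [0.4802, -0.0491, 0.0673]
tcp_rot: [180.0, 0.0, 90.0]
wrist_force: [0.3, 0.3, -1.2]
opening: 0.0279
grasp_force: 39.7
```

Emit:
play_rows([
  {"slide":[0,0,0],"angular":[0,0,0],"claw":-0.1},
  {"slide":[0,0,0],"angular":[0,0,0],"claw":-0.1},
  {"slide":[0,0,-20],"angular":[0,0,0],"claw":-0.1},
  {"slide":[0,0,-30],"angular":[0,0,0],"claw":-0.1},
  {"slide":[0,0,-30],"angular":[0,0,0],"claw":0.2},
])

```text
time: 10.3
ee_pos: [0.4801, -0.0491, 0.1472]
tcp_rot: [-180.0, -0.0, 90.0]
wrist_force: [-0.1, 0.3, 0.2]
opening: 0.0503
grasp_force: 0.0
```

Emit:
play_rows([
  {"slide":[-40,-7,0],"angular":[0,0,0],"claw":0.2},
  {"slide":[-40,-7,0],"angular":[0,0,0],"claw":0.2},
  {"slide":[-40,-8,0],"angular":[0,0,0],"claw":0.2},
  {"slide":[-40,-8,0],"angular":[0,0,0],"claw":0.2},
  {"slide":[-40,-8,0],"angular":[0,0,0],"claw":0.2},
  {"slide":[-40,-8,0],"angular":[0,0,0],"claw":0.2},
  {"slide":[-40,-8,0],"angular":[0,0,0],"claw":0.2},
  {"slide":[-42,-8,0],"angular":[0,0,0],"claw":0.2},
])

```text
time: 11.1
ee_pos: [0.4177, -0.3728, 0.1466]
tcp_rot: [180.0, 0.0, 90.0]
wrist_force: [1.0, -0.3, 0.1]
opening: 0.0514
grasp_force: 0.0
```

```bash
python3 - <<'E'
from h import *
i,im=shot('w4'); jars(i,im)
E
```

```text
t 11.1 p [ 417.7 -372.8  146.6] r [1.7997e+02 2.0000e-02 8.9970e+01] F [ 1.  -0.3  0.1] T [-0.01 -0.05  0.03] op 51.4 gf 0.0 q [-41.8   5.5  -0.9  83.6   0.   48.3]
jar [322. 198.] [  39   38 1141] [ 419.3 -372.7   32. ]
jar [377. 264.] [ 28  32 237] [ 461.  -426.6   32. ]
```

Emit:
play_rows([
  {"slide":[1,0,45],"angular":[0,0,0],"claw":0.2},
  {"slide":[0,0,40],"angular":[0,0,0],"claw":0.2},
  {"slide":[0,0,31],"angular":[0,0,0],"claw":0.2},
  {"slide":[0,0,0],"angular":[0,0,0],"claw":-1},
  {"slide":[0,0,0],"angular":[0,0,0],"claw":-1},
  {"slide":[0,0,0],"angular":[0,0,0],"claw":-1},
  {"slide":[0,0,0],"angular":[0,0,0],"claw":-1},
  {"slide":[0,0,0],"angular":[0,0,0],"claw":-1},
])

```text
time: 11.95
ee_pos: [0.4189, -0.3705, 0.0317]
tcp_rot: [179.9, 0.1, 90.0]
wrist_force: [0.7, 0.1, -1.0]
opening: 0.0285
grasp_force: 39.5
```

Emit:
play_rows([
  {"slide":[0,0,-38],"angular":[0,0,0],"claw":-1},
  {"slide":[0,0,-38],"angular":[0,0,0],"claw":-1},
  {"slide":[0,0,-40],"angular":[0,0,0],"claw":-1},
  {"slide":[40,9,0],"angular":[0,0,0],"claw":-1},
  {"slide":[40,9,0],"angular":[0,0,0],"claw":-1},
  {"slide":[40,9,0],"angular":[0,0,0],"claw":-1},
  {"slide":[40,9,0],"angular":[0,0,0],"claw":-1},
  {"slide":[40,9,0],"angular":[0,0,0],"claw":-1},
])

```text
time: 12.75
ee_pos: [0.4636, -0.1685, 0.1471]
tcp_rot: [179.9, 0.0, 90.0]
wrist_force: [0.4, -0.4, -0.8]
opening: 0.0289
grasp_force: 39.7
```

Emit:
play_rows([
  {"slide":[40,9,0],"angular":[0,0,0],"claw":-1},
  {"slide":[42,8,0],"angular":[0,0,0],"claw":-1},
  {"slide":[0,0,0],"angular":[0,0,0],"claw":-1},
])

```text
time: 13.05
ee_pos: [0.4811, -0.0841, 0.147]
tcp_rot: [179.9, -0.0, 90.3]
wrist_force: [-0.2, -0.6, -0.7]
opening: 0.0287
grasp_force: 41.5
```

```bash
python3 - <<'E'
from h import *
i,im=shot('w5'); jars(i,im,.061)
E
```

```text
t 13.05 p [481.1 -84.1 147. ] r [ 1.7992e+02 -4.0000e-02  9.0260e+01] F [-0.2 -0.6 -0.7] T [-0.02 -0.05 -0.02] op 28.7 gf 41.5 q [ -9.9  -4.3 -10.7  83.6   0.1  79.8]
jar [320. 172.] [  47   48 1727] [481.1 -57.3  61. ]
jar [321. 298.] [  70   71 3775] [ 481.8 -147.6   61. ]
```

Emit:
play_rows([
  {"slide":[-8,-1,0],"angular":[0,0,0],"claw":-1},
  {"slide":[0,0,40],"angular":[0,0,0],"claw":-1},
  {"slide":[0,0,30],"angular":[0,0,0],"claw":-1},
  {"slide":[0,0,10],"angular":[0,0,0],"claw":-1},
  {"slide":[0,0,0],"angular":[0,0,0],"claw":-1},
  {"slide":[0,0,0],"angular":[0,0,0],"claw":-0.1},
  {"slide":[0,0,0],"angular":[0,0,0],"claw":-0.1},
  {"slide":[0,0,-20],"angular":[0,0,0],"claw":-0.1},
])

```text
time: 13.9
ee_pos: [0.4788, -0.0961, 0.0858]
tcp_rot: [-179.9, -0.0, 90.0]
wrist_force: [0.4, 0.8, 0.4]
opening: 0.0387
grasp_force: 0.0
```

Emit:
play_rows([
  {"slide":[0,0,-30],"angular":[0,0,0],"claw":-0.1},
  {"slide":[0,0,-35],"angular":[0,0,0],"claw":0.2},
  {"slide":[-42,-1,0],"angular":[0,0,0],"claw":0.2},
  {"slide":[-42,-1,0],"angular":[0,0,0],"claw":0.2},
  {"slide":[-42,-2,0],"angular":[0,0,0],"claw":0.2},
  {"slide":[-42,-2,0],"angular":[0,0,0],"claw":0.2},
  {"slide":[-42,-2,0],"angular":[0,0,0],"claw":0.2},
  {"slide":[-42,-2,0],"angular":[0,0,0],"claw":0.2},
])

```text
time: 14.7
ee_pos: [0.4694, -0.3501, 0.1529]
tcp_rot: [179.9, 0.1, 90.0]
wrist_force: [0.6, -0.0, 1.1]
opening: 0.0511
grasp_force: 0.0
```

Emit:
play_rows([
  {"slide":[-42,-2,0],"angular":[0,0,0],"claw":0.2},
  {"slide":[-39,-2,0],"angular":[0,0,0],"claw":0.2},
  {"slide":[0,0,0],"angular":[0,0,0],"claw":0.2},
])

```text
time: 15.0
ee_pos: [0.4647, -0.4333, 0.1516]
tcp_rot: [180.0, 0.1, 89.8]
wrist_force: [-0.3, 0.7, -0.8]
opening: 0.0516
grasp_force: 0.0
```

```bash
python3 - <<'E'
from h import *
i,im=shot('w6'); jars(i,im)
E
```

```text
t 15.0 p [ 464.7 -433.3  151.6] r [1.7996e+02 1.0000e-01 8.9790e+01] F [-0.3  0.7 -0.8] T [0.05 0.01 0.03] op 51.6 gf 0.0 q [-43.   15.8  11.6  85.7  -0.   47.2]
jar [327. 189.] [  40   40 1235] [ 469.8 -428.1   32. ]
jar [289. 359.] [ 76  58 748] [ 437.  -583.1   32. ]
```

Emit:
play_rows([
  {"slide":[5,4,45],"angular":[0,0,0],"claw":0.2},
  {"slide":[0,0,42],"angular":[0,0,0],"claw":0.2},
  {"slide":[0,0,34],"angular":[0,0,0],"claw":0.2},
  {"slide":[0,0,0],"angular":[0,0,0],"claw":-1},
  {"slide":[0,0,0],"angular":[0,0,0],"claw":-1},
  {"slide":[0,0,0],"angular":[0,0,0],"claw":-1},
  {"slide":[0,0,0],"angular":[0,0,0],"claw":-1},
  {"slide":[0,0,0],"angular":[0,0,0],"claw":-1},
])

```text
time: 15.85
ee_pos: [0.4699, -0.4245, 0.032]
tcp_rot: [179.9, 0.1, 90.0]
wrist_force: [0.1, -0.0, -0.1]
opening: 0.0286
grasp_force: 39.6
```

Emit:
play_rows([
  {"slide":[0,0,-38],"angular":[0,0,0],"claw":-1},
  {"slide":[0,0,-38],"angular":[0,0,0],"claw":-1},
  {"slide":[0,0,-40],"angular":[0,0,0],"claw":-1},
  {"slide":[42,1,0],"angular":[0,0,0],"claw":-1},
  {"slide":[42,1,0],"angular":[0,0,0],"claw":-1},
  {"slide":[42,1,0],"angular":[0,0,0],"claw":-1},
  {"slide":[42,1,0],"angular":[0,0,0],"claw":-1},
  {"slide":[42,2,0],"angular":[0,0,0],"claw":-1},
])

```text
time: 16.65
ee_pos: [0.4752, -0.2126, 0.1471]
tcp_rot: [179.9, 0.0, 90.0]
wrist_force: [1.5, 0.7, 0.8]
opening: 0.0285
grasp_force: 39.8
```

Emit:
play_rows([
  {"slide":[42,2,0],"angular":[0,0,0],"claw":-1},
  {"slide":[42,2,0],"angular":[0,0,0],"claw":-1},
  {"slide":[0,0,0],"angular":[0,0,0],"claw":-1},
  {"slide":[0,0,0],"angular":[0,0,0],"claw":-1},
])

```text
time: 17.05
ee_pos: [0.4797, -0.1293, 0.147]
tcp_rot: [179.9, 0.0, 90.1]
wrist_force: [-0.6, 0.6, 0.0]
opening: 0.0286
grasp_force: 39.8
```

```bash
python3 - <<'E'
from h import *
i,im=shot('w7'); jars(i,im,.061); jars(i,im,.147)
E
```

```text
t 17.05 p [ 479.7 -129.3  147. ] r [1.7992e+02 3.0000e-02 9.0110e+01] F [-0.6  0.6  0. ] T [-0.02 -0.01  0.  ] op 28.6 gf 39.8 q [-15.1  -3.2  -9.6  83.5  -0.   74.8]
jar [322.  97.] [  50   52 2054] [481.  -58.2  61. ]
jar [321. 167.] [  48   48 1779] [480.2 -99.6  61. ]
jar [321. 303.] [  70   72 3942] [ 480.3 -197.2   61. ]
jar [322.  97.] [  50   52 2054] [480.5 -53.1 147. ]
jar [321. 167.] [  48   48 1779] [480.  -77.5 147. ]
jar [321. 303.] [  70   72 3942] [ 480. -135.  147.]
```

Emit:
play_rows([
  {"slide":[0,0,40],"angular":[0,0,0],"claw":-1},
  {"slide":[0,0,25],"angular":[0,0,0],"claw":-1},
  {"slide":[0,0,10],"angular":[0,0,0],"claw":-1},
  {"slide":[0,0,5],"angular":[0,0,0],"claw":-1},
  {"slide":[0,0,0],"angular":[0,0,0],"claw":-1},
])

```text
time: 17.6
ee_pos: [0.4793, -0.1312, 0.0663]
tcp_rot: [-180.0, 0.0, 89.9]
wrist_force: [0.3, -0.0, -0.8]
opening: 0.0285
grasp_force: 43.7
```

Emit:
play_rows([
  {"slide":[0,0,0],"angular":[0,0,0],"claw":-0.1},
  {"slide":[0,0,0],"angular":[0,0,0],"claw":-0.1},
  {"slide":[0,0,-20],"angular":[0,0,0],"claw":-0.1},
  {"slide":[0,0,-40],"angular":[0,0,0],"claw":-0.1},
  {"slide":[0,0,-48],"angular":[0,0,0],"claw":1},
  {"slide":[15,0,-45],"angular":[0,0,0],"claw":1},
  {"slide":[15,0,-45],"angular":[0,0,0],"claw":1},
  {"slide":[11,0,-45],"angular":[0,0,0],"claw":1},
])

```text
time: 18.4
ee_pos: [0.479, -0.0885, 0.3114]
tcp_rot: [180.0, 0.0, 90.0]
wrist_force: [0.3, -0.6, 0.3]
opening: 0.0859
grasp_force: 0.0
```

Emit:
play_rows([
  {"slide":[0,0,0],"angular":[0,0,0],"claw":1},
  {"slide":[0,0,0],"angular":[0,0,0],"claw":1},
  {"slide":[0,0,0],"angular":[0,0,0],"claw":1},
])

```text
time: 18.7
ee_pos: [0.4792, -0.0892, 0.3082]
tcp_rot: [-179.9, -0.0, 90.0]
wrist_force: [0.8, -0.3, -0.1]
opening: 0.0851
grasp_force: 0.0
```

```bash
python3 - <<'E'
from h import *
i,im=shot('w8'); jars(i,im,.061); lids(i,im)
r=lambda X:np.round(proj(i,X),1)
print([r([.4807+a*.04,-.09+b*.063,.076]) for a,b in ((-1,1),(1,1),(1,-1),(-1,-1))])
cv2.imwrite('pics/c8.png',cv2.resize(im[40:340,225:525],None,fx=2,fy=2,interpolation=2))
E
```

```text
t 18.7 p [479.2 -89.2 308.2] r [-1.7992e+02 -1.0000e-02  8.9980e+01] F [ 0.8 -0.3 -0.1] T [ 0.03  0.01 -0.  ] op 85.1 gf 0.0 q [-10.5  -1.8   9.7 101.6  -0.   79.5]
jar [322. 144.] [ 27  28 601] [480.9 -75.   61. ]
jar [321. 178.] [ 26  27 553] [ 479.5 -112.2   61. ]
jar [321. 210.] [ 25  26 511] [ 480.1 -149.9   61. ]
lid [616.9 -65.8] [144.5 110.4] 1.97 [377  77 132 100]
lid [ 622.6 -199.9] [144.2 115.8] 3.64 [376 189 118  88]
lid [ 602.2 -326.7] [120.7 100.7] 87.42 [370 279  69  74]
[array([280.8,  97.3]), array([363.3,  97.3]), array([358.8, 217.6]), array([285.1, 217.6])]
```

View pics/c8.png

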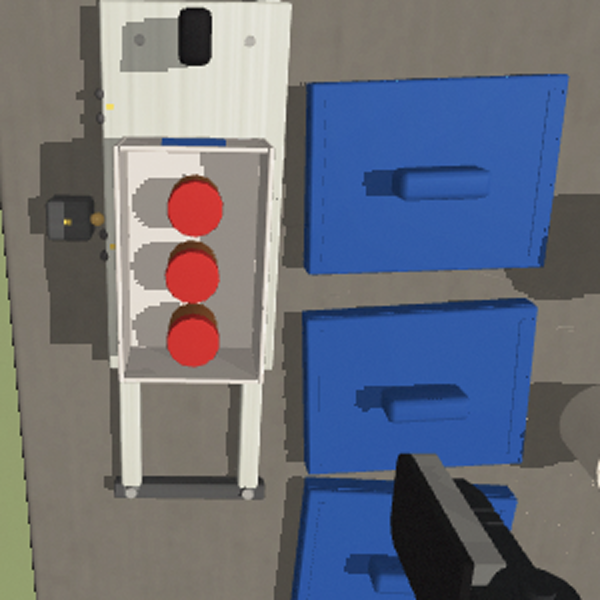

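```bash
python3 - <<'E'
from h import *
r=lambda a:np.round(a*1000,1)
i=np.load('w8.npy',allow_pickle=True).item()
C=[r(at(i,u/2+225,v/2+40,.076)) for u,v in [(117,138),(273,139),(264,382),(124,382)]]; print(C,np.mean(C,0))
print([r(at(i,u/2+225,v/2+40,.07)) for u,v in [(195,8),(195,55),(179,30),(212,30)]])
im=cv2.imread('pics/w7.png'); cv2.imwrite('pics/c9.png',im)
bot.get_obs()
s=bot.camera('scene')[:,:,::-1]; cv2.imwrite('pics/scene2.png',s)
im=np.hstack([cv2.resize(cv2.imread(f'pics/scene{k}.png')[165:265,215:355],None,fx=2.8,fy=2.8,interpolation=2) for k in (1,2)])
cv2.imwrite('pics/c10.png',np.vstack([im,cv2.resize(cv2.imread('pics/w7.png'),(512,320))[:, :512].copy() if 0 else cv2.copyMakeBorder(cv2.resize(cv2.imread('pics/w7.png'),(480,300)),0,0,0,im.shape[1]-480,cv2.BORDER_CONSTANT)]))
E
```

```text
[array([443., -38.,  76.]), array([519.4, -38.5,  76. ]), array([ 519.3, -168.9,   76. ]), array([ 442.3, -168.9,   76. ])] [ 481.    -103.575   76.   ]
[array([481.1,  21. ,  70. ]), array([4.811e+02, 2.000e-01, 7.000e+01]), array([473.5,  11.4,  70. ]), array([489.2,  11.4,  70. ])]
```

View pics/c10.png

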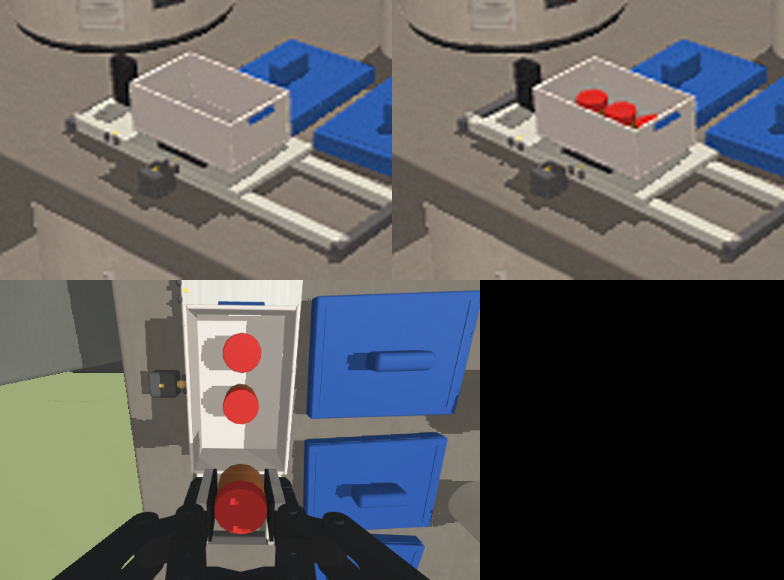

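Emit:
play_rows([
  {"slide":[33,0,15],"angular":[0,0,0],"claw":0.2},
  {"slide":[33,0,15],"angular":[0,0,0],"claw":0.2},
  {"slide":[33,1,15],"angular":[0,0,0],"claw":0.2},
  {"slide":[0,0,41],"angular":[0,0,0],"claw":0.2},
  {"slide":[0,0,41],"angular":[0,0,0],"claw":0.2},
  {"slide":[0,0,41],"angular":[0,0,0],"claw":0.2},
  {"slide":[0,0,41],"angular":[0,0,0],"claw":0.2},
  {"slide":[0,0,40],"angular":[0,0,0],"claw":0.2},
])

```text
time: 19.6
ee_pos: [0.4793, 0.0098, 0.0575]
tcp_rot: [-179.9, 0.0, 90.0]
wrist_force: [0.7, 0.8, 0.1]
opening: 0.0513
grasp_force: 0.0
```

Emit:
play_rows([
  {"slide":[0,0,0],"angular":[0,0,0],"claw":-1},
  {"slide":[0,0,0],"angular":[0,0,0],"claw":-1},
  {"slide":[0,0,0],"angular":[0,0,0],"claw":-1},
  {"slide":[0,0,0],"angular":[0,0,0],"claw":-1},
  {"slide":[0,0,0],"angular":[0,0,0],"claw":-1},
  {"slide":[0,0,0],"angular":[0,0,0],"claw":-1},
])

```text
time: 20.2
ee_pos: [0.4805, 0.0099, 0.0617]
tcp_rot: [180.0, 0.0, 90.0]
wrist_force: [-5.3, -0.4, -1.3]
opening: 0.0157
grasp_force: 42.6
```

Emit:
play_rows([
  {"slide":[4,0,0],"angular":[0,0,0],"claw":-1},
  {"slide":[5,0,0],"angular":[0,0,0],"claw":-1},
  {"slide":[5,0,0],"angular":[0,0,0],"claw":-1},
  {"slide":[0,0,0],"angular":[0,0,0],"claw":-1},
  {"slide":[0,0,0],"angular":[0,0,0],"claw":-1},
  {"slide":[0,0,0],"angular":[0,0,0],"claw":-1},
])

```text
time: 20.8
ee_pos: [0.4806, 0.0243, 0.0617]
tcp_rot: [179.9, -0.0, 90.0]
wrist_force: [-6.0, 2.4, 0.9]
opening: 0.0154
grasp_force: 42.8
```

Emit:
play_rows([
  {"slide":[1,0,0],"angular":[0,0,0],"claw":-1},
  {"slide":[0,0,0],"angular":[0,0,0],"claw":-1},
  {"slide":[0,0,0],"angular":[0,0,0],"claw":0.2},
  {"slide":[0,0,0],"angular":[0,0,0],"claw":0.2},
  {"slide":[0,0,0],"angular":[0,0,0],"claw":0.2},
  {"slide":[0,0,-45],"angular":[0,0,0],"claw":0.2},
  {"slide":[0,0,-45],"angular":[0,0,0],"claw":0.2},
  {"slide":[-39,0,-30],"angular":[0,0,0],"claw":1},
])

```text
time: 21.6
ee_pos: [0.4813, -0.012, 0.1836]
tcp_rot: [179.8, -0.0, 90.2]
wrist_force: [0.8, -0.2, -0.2]
opening: 0.064
grasp_force: 0.0
```

Emit:
play_rows([
  {"slide":[-39,0,-30],"angular":[0,0,0],"claw":1},
  {"slide":[-37,0,-30],"angular":[0,0,0],"claw":1},
  {"slide":[0,0,-40],"angular":[0,0,0],"claw":1},
  {"slide":[0,0,-28],"angular":[0,0,0],"claw":1},
  {"slide":[0,0,0],"angular":[0,0,0],"claw":1},
  {"slide":[0,0,0],"angular":[0,0,0],"claw":1},
  {"slide":[0,0,0],"angular":[0,0,0],"claw":1},
])

```text
time: 22.3
ee_pos: [0.4803, -0.0899, 0.3073]
tcp_rot: [-179.9, -0.0, 90.0]
wrist_force: [0.6, 0.4, 0.6]
opening: 0.0854
grasp_force: 0.0
```

```bash
python3 - <<'E'
from h import *
i,im=shot('w9'); jars(i,im,.061)
cv2.imwrite('pics/c11.png',cv2.resize(im[40:240,250:400],None,fx=3,fy=3,interpolation=cv2.INTER_CUBIC))
E
```

```text
t 22.3 p [480.3 -89.9 307.3] r [-1.7994e+02 -1.0000e-02  9.0000e+01] F [0.6 0.4 0.6] T [ 0.01 -0.01  0.03] op 85.4 gf 0.0 q [-10.6  -1.7   9.7 101.4   0.   79.4]
jar [321. 129.] [ 27  29 616] [481. -60.  61.]
jar [320. 164.] [ 27  28 570] [479.7 -97.2  61. ]
jar [320. 197.] [ 25  27 528] [ 480.2 -134.9   61. ]
```

View pics/c11.png

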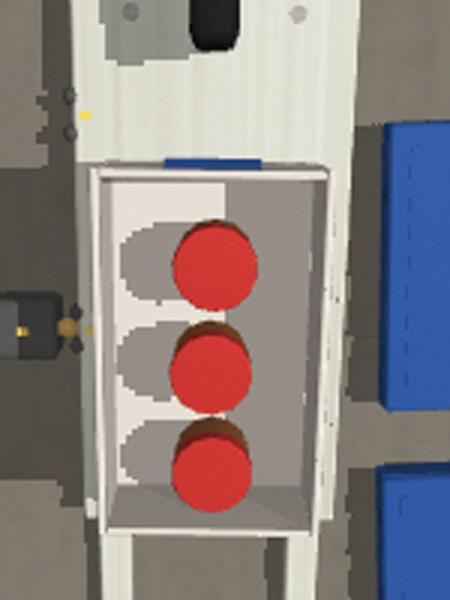

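```bash
python3 - <<'E'
from h import *
r=lambda a:np.round(a*1000,1)
i=np.load('w9.npy',allow_pickle=True).item()
C=np.array([r(at(i,u/3+250,v/3+40,.076)) for u,v in [(90,167),(329,168),(313,533),(104,532)]]); print(C,C.mean(0), C[1]-C[0],C[1]-C[2],C[0]-C[3])
E
```

```text
[[ 441.2  -26.1   76. ]
 [ 518.1  -26.4   76. ]
 [ 517.  -153.3   76. ]
 [ 441.5 -153.    76. ]] [479.45 -89.7   76.  ] [76.9 -0.3  0. ] [  1.1 126.9   0. ] [ -0.3 126.9   0. ]
```

Emit:
play_rows([
  {"slide":[0,0,0],"angular":[0,0,8.5],"claw":1},
  {"slide":[0,0,0],"angular":[0,0,8.5],"claw":1},
  {"slide":[0,0,0],"angular":[0,0,8.5],"claw":1},
  {"slide":[0,0,0],"angular":[0,0,8.5],"claw":1},
  {"slide":[0,0,0],"angular":[0,0,8.5],"claw":1},
  {"slide":[0,0,0],"angular":[0,0,8.5],"claw":1},
  {"slide":[0,0,0],"angular":[0,0,8.5],"claw":1},
  {"slide":[0,0,0],"angular":[0,0,8.5],"claw":1},
])

```text
time: 23.15
ee_pos: [0.4801, -0.0898, 0.3072]
tcp_rot: [-180.0, 0.1, 21.7]
wrist_force: [-0.0, 0.2, 0.7]
opening: 0.0857
grasp_force: 0.0
```

Emit:
play_rows([
  {"slide":[0,0,0],"angular":[0,0,8.5],"claw":1},
  {"slide":[0,0,0],"angular":[0,0,8.5],"claw":1},
  {"slide":[0,0,0],"angular":[0,0,3],"claw":1},
  {"slide":[34,-5,14],"angular":[0,0,0],"claw":1},
  {"slide":[34,-5,14],"angular":[0,0,0],"claw":1},
  {"slide":[34,-5,14],"angular":[0,0,0],"claw":1},
  {"slide":[34,-5,14],"angular":[0,0,0],"claw":1},
  {"slide":[0,0,0],"angular":[0,0,0],"claw":1},
])

```text
time: 23.95
ee_pos: [0.6174, -0.0641, 0.2462]
tcp_rot: [-179.9, 0.4, 2.1]
wrist_force: [-0.2, -0.4, -0.4]
opening: 0.0855
grasp_force: 0.0
```

Emit:
play_rows([
  {"slide":[0,0,0],"angular":[0,0,0],"claw":1},
  {"slide":[0,0,0],"angular":[0,0,0],"claw":1},
  {"slide":[0,0,0],"angular":[0,0,0],"claw":1},
])

```text
time: 24.25
ee_pos: [0.615, -0.0655, 0.2534]
tcp_rot: [180.0, -0.1, 2.0]
wrist_force: [-0.2, -0.3, 0.4]
opening: 0.0855
grasp_force: 0.0
```

```bash
python3 - <<'E'
from h import *
i,im=shot('w10'); lids(i,im)
cv2.imwrite('pics/c12.png',cv2.resize(im[40:300,170:470],None,fx=2,fy=2,interpolation=cv2.INTER_CUBIC))
E
```

```text
t 24.25 p [615.  -65.5 253.4] r [ 1.7999e+02 -9.0000e-02  1.9700e+00] F [-0.2 -0.3  0.4] T [-0.02  0.04 -0.03] op 85.5 gf 0.0 q [ -6.1  14.8  21.6  96.7  -0.  172. ]
lid [ 625.4 -201.1] [142.2 113.6] 3.64 [394  82 123 139]
lid [ 627.6 -328.2] [120.3 141.9] 87.14 [503  82 137 143]
lid [619.7 -66.2] [141. 110.] 1.96 [264  85 114 136]
```

View pics/c12.png

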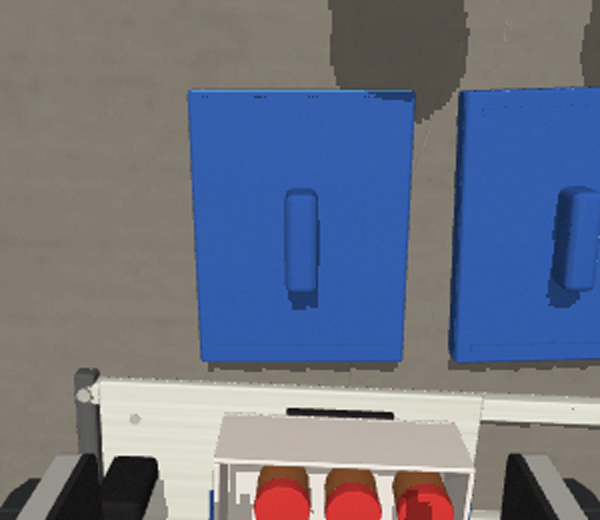

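Emit:
play_rows([
  {"slide":[4.6,0.6,30],"angular":[0,0,0],"claw":0},
  {"slide":[0,0,45],"angular":[0,0,0],"claw":0},
  {"slide":[0,0,45],"angular":[0,0,0],"claw":0},
  {"slide":[0,0,45],"angular":[0,0,0],"claw":0},
  {"slide":[0,0,28],"angular":[0,0,0],"claw":0},
  {"slide":[0,0,14],"angular":[0,0,0],"claw":0},
  {"slide":[0,0,0],"angular":[0,0,0],"claw":0},
  {"slide":[0,0,0],"angular":[0,0,0],"claw":0},
], squeeze=60)

```text
time: 25.1
ee_pos: [0.621, -0.0659, 0.0472]
tcp_rot: [180.0, -0.1, 2.0]
wrist_force: [-0.0, -0.5, 0.6]
opening: 0.0423
grasp_force: 0.0
```

Emit:
play_rows([
  {"slide":[-1.5,0,3],"angular":[0,0,0],"claw":0},
  {"slide":[0,0,0],"angular":[0,0,0],"claw":0},
  {"slide":[0,0,0],"angular":[0,0,0],"claw":-1},
  {"slide":[0,0,0],"angular":[0,0,0],"claw":-1},
  {"slide":[0,0,0],"angular":[0,0,0],"claw":-1},
  {"slide":[0,0,0],"angular":[0,0,0],"claw":-1},
  {"slide":[0,0,0],"angular":[0,0,0],"claw":-1},
  {"slide":[0,0,0],"angular":[0,0,0],"claw":-1},
])

```text
time: 25.9
ee_pos: [0.6191, -0.0659, 0.043]
tcp_rot: [180.0, -0.1, 2.0]
wrist_force: [-1.5, 0.7, 5.0]
opening: 0.0146
grasp_force: 61.3
```

Emit:
play_rows([
  {"slide":[0,0,-20],"angular":[0,0,0],"claw":-1},
  {"slide":[0,0,-40],"angular":[0,0,0],"claw":-1},
  {"slide":[0,0,-45],"angular":[0,0,0],"claw":-1},
  {"slide":[0,0,-45],"angular":[0,0,0],"claw":-1},
  {"slide":[-35,4.75,0],"angular":[0,0,0],"claw":-1},
  {"slide":[-35,4.75,0],"angular":[0,0,0],"claw":-1},
  {"slide":[-35,4.75,0],"angular":[0,0,0],"claw":-1},
  {"slide":[-35,4.75,0],"angular":[0,0,0],"claw":-1},
])

```text
time: 26.7
ee_pos: [0.478, -0.0897, 0.1917]
tcp_rot: [-180.0, 0.0, 2.0]
wrist_force: [-0.1, -0.8, -0.2]
opening: 0.0146
grasp_force: 60.4
```

Emit:
play_rows([
  {"slide":[0,0,0],"angular":[0,0,-8],"claw":-1},
  {"slide":[0,0,0],"angular":[0,0,-8],"claw":-1},
  {"slide":[0,0,0],"angular":[0,0,-8],"claw":-1},
  {"slide":[0,0,0],"angular":[0,0,-8],"claw":-1},
  {"slide":[0,0,0],"angular":[0,0,-8],"claw":-1},
  {"slide":[0,0,0],"angular":[0,0,-8],"claw":-1},
  {"slide":[0,0,0],"angular":[0,0,-8],"claw":-1},
  {"slide":[0,0,0],"angular":[0,0,-8],"claw":-1},
])

```text
time: 27.5
ee_pos: [0.4793, -0.0896, 0.1918]
tcp_rot: [-180.0, 0.0, 66.3]
wrist_force: [-0.6, -0.3, -1.3]
opening: 0.0143
grasp_force: 60.4
```

Emit:
play_rows([
  {"slide":[0,0,0],"angular":[0,0,-8],"claw":-1},
  {"slide":[0,0,0],"angular":[0,0,-8],"claw":-1},
  {"slide":[0,0,0],"angular":[0,0,-7.8],"claw":-1},
  {"slide":[0,0,0],"angular":[0,0,0],"claw":-1},
  {"slide":[0,0,0],"angular":[0,0,0],"claw":-1},
  {"slide":[0,0,0],"angular":[0,0,0],"claw":-1},
])

```text
time: 28.1
ee_pos: [0.4794, -0.0896, 0.1921]
tcp_rot: [-180.0, -0.0, 89.6]
wrist_force: [0.1, -0.7, -1.4]
opening: 0.0144
grasp_force: 60.4
```

```bash
python3 - <<'E'
from h import *
i,im=shot('w11')
E
```

```text
t 28.1 p [479.4 -89.6 192.1] r [-179.99   -0.     89.61] F [ 0.1 -0.7 -1.4] T [ 0.01 -0.05  0.03] op 14.4 gf 60.4 q [-10.6  -4.3  -5.7  88.6   0.   79.8]
```

View pics/w11.png

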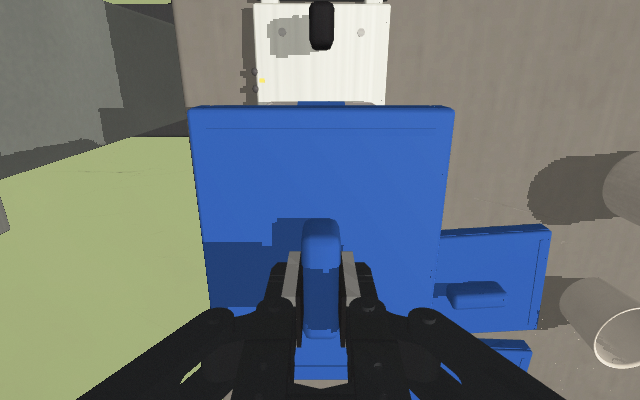

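Emit:
play_rows([
  {"slide":[0,0.6,30],"angular":[0,0,0.0],"claw":-1},
  {"slide":[0,0,25],"angular":[0,0,0],"claw":-1},
  {"slide":[0,0,10],"angular":[0,0,0],"claw":-1},
  {"slide":[0,0,4],"angular":[0,0,0],"claw":-1},
  {"slide":[0,0,0],"angular":[0,0,0],"claw":-1},
  {"slide":[0,0,0],"angular":[0,0,0],"claw":-1},
])

```text
time: 28.75
ee_pos: [0.4806, -0.0897, 0.1244]
tcp_rot: [179.9, 0.0, 89.8]
wrist_force: [-0.6, -0.2, -1.2]
opening: 0.0144
grasp_force: 60.3
```

Emit:
play_rows([
  {"slide":[0,0,1.5],"angular":[0,0,0.0],"claw":-1},
  {"slide":[0,0,1.5],"angular":[0,0,0],"claw":-1},
  {"slide":[0,0,1.5],"angular":[0,0,0],"claw":-1},
  {"slide":[0,0,1.5],"angular":[0,0,0],"claw":-1},
  {"slide":[0,0,0],"angular":[0,0,0],"claw":-1},
])

```text
time: 29.25
ee_pos: [0.4803, -0.0897, 0.1189]
tcp_rot: [179.9, 0.0, 89.8]
wrist_force: [-5.0, 0.2, 11.5]
opening: 0.0147
grasp_force: 62.1
```

Emit:
play_rows([
  {"slide":[0,-1,-1],"angular":[0,0,0.0],"claw":-1},
  {"slide":[0,-1,0],"angular":[0,0,0],"claw":-1},
  {"slide":[0,0,1.5],"angular":[0,0,0],"claw":-1},
  {"slide":[0,0,0],"angular":[0,0,0],"claw":-1},
])

```text
time: 29.65
ee_pos: [0.4789, -0.0897, 0.1188]
tcp_rot: [179.8, 0.0, 89.8]
wrist_force: [-2.1, 1.7, 16.8]
opening: 0.0147
grasp_force: 62.8
```

```bash
python3 -c "
from h import *
obs()"
```

```text
t 29.65 p [478.9 -89.7 118.8] r [1.7981e+02 2.0000e-02 8.9790e+01] F [-2.1  1.7 16.8] T [ 0.25  0.63 -0.03] op 14.7 gf 62.8 q [-10.6  -4.3 -13.8  80.3   0.   79.6]
```

Emit:
play_rows([
  {"slide":[0,1.3,-1],"angular":[0,0,0.0],"claw":-1},
  {"slide":[0,1.3,0],"angular":[0,0,0],"claw":-1},
  {"slide":[0,1.4,1],"angular":[0,0,0],"claw":-1},
  {"slide":[0,0,0.5],"angular":[0,0,0],"claw":-1},
])

```text
time: 30.05
ee_pos: [0.4802, -0.0898, 0.1191]
tcp_rot: [-179.9, 0.0, 89.8]
wrist_force: [-21.5, 1.4, 36.9]
opening: 0.0144
grasp_force: 65.8
```

```bash
python3 -c "
from h import *
obs()"
```

```text
t 30.05 p [480.2 -89.8 119.1] r [-1.7988e+02  4.0000e-02  8.9770e+01] F [-21.5   1.4  36.9] T [ 0.38  4.96 -0.05] op 14.4 gf 65.8 q [-10.6  -3.9 -13.3  80.6  -0.1  79.7]
```

Emit:
play_rows([
  {"slide":[0,0,-32],"angular":[0,0,0],"claw":-1},
  {"slide":[0,0,-42],"angular":[0,0,0],"claw":-1},
  {"slide":[0,0,0],"angular":[0,0,8],"claw":-1},
  {"slide":[0,0,0],"angular":[0,0,8],"claw":-1},
  {"slide":[0,0,0],"angular":[0,0,8],"claw":-1},
  {"slide":[0,0,0],"angular":[0,0,8],"claw":-1},
  {"slide":[0,0,0],"angular":[0,0,8],"claw":-1},
  {"slide":[0,0,0],"angular":[0,0,8],"claw":-1},
])

```text
time: 30.85
ee_pos: [0.4817, -0.0896, 0.1896]
tcp_rot: [-179.9, 0.1, 41.5]
wrist_force: [-1.2, -0.4, -1.2]
opening: 0.0142
grasp_force: 60.4
```

Emit:
play_rows([
  {"slide":[0,0,0],"angular":[0,0,8],"claw":-1},
  {"slide":[0,0,0],"angular":[0,0,8],"claw":-1},
  {"slide":[0,0,0],"angular":[0,0,8],"claw":-1},
  {"slide":[0,0,0],"angular":[0,0,8],"claw":-1},
  {"slide":[0,0,0],"angular":[0,0,7.8],"claw":-1},
  {"slide":[0,0,0],"angular":[0,0,0],"claw":-1},
  {"slide":[0,0,0],"angular":[0,0,0],"claw":-1},
])

```text
time: 31.55
ee_pos: [0.4819, -0.0896, 0.1898]
tcp_rot: [-180.0, 0.0, 2.2]
wrist_force: [0.4, 0.7, -1.6]
opening: 0.0146
grasp_force: 60.4
```

Emit:
play_rows([
  {"slide":[34.5,-4.8,0],"angular":[0,0,0],"claw":-1},
  {"slide":[34.5,-4.8,0],"angular":[0,0,0],"claw":-1},
  {"slide":[34.5,-4.8,0],"angular":[0,0,0],"claw":-1},
  {"slide":[34.5,-4.8,0],"angular":[0,0,0],"claw":-1},
  {"slide":[0,0,40],"angular":[0,0,0],"claw":-1},
  {"slide":[0,0,40],"angular":[0,0,0],"claw":-1},
  {"slide":[0,0,35],"angular":[0,0,0],"claw":-1},
  {"slide":[0,0,20],"angular":[0,0,0],"claw":-1},
])

```text
time: 32.35
ee_pos: [0.6177, -0.0655, 0.0513]
tcp_rot: [-180.0, 0.3, 2.2]
wrist_force: [-0.1, -1.2, -0.8]
opening: 0.0145
grasp_force: 60.4
```

Emit:
play_rows([
  {"slide":[0,0,5],"angular":[0,0,0],"claw":-1},
  {"slide":[0,0,0],"angular":[0,0,0],"claw":-1},
  {"slide":[0,0,0],"angular":[0,0,0],"claw":-1},
])

```text
time: 32.65
ee_pos: [0.62, -0.0658, 0.0518]
tcp_rot: [180.0, -0.1, 2.0]
wrist_force: [0.1, 0.2, -1.2]
opening: 0.0148
grasp_force: 60.4
```

Emit:
play_rows([
  {"slide":[0,0,5],"angular":[0,0,0],"claw":-1},
  {"slide":[0,0,3],"angular":[0,0,0],"claw":-1},
  {"slide":[0,0,0],"angular":[0,0,0],"claw":-1},
  {"slide":[0,0,0],"angular":[0,0,0],"claw":0},
  {"slide":[0,0,0],"angular":[0,0,0],"claw":0},
  {"slide":[0,0,0],"angular":[0,0,0],"claw":0},
  {"slide":[0,0,-30],"angular":[0,0,0],"claw":0},
  {"slide":[0,0,-45],"angular":[0,0,0],"claw":0},
])

```text
time: 33.45
ee_pos: [0.6176, -0.0655, 0.115]
tcp_rot: [-180.0, 0.3, 2.0]
wrist_force: [0.6, -1.2, 0.2]
opening: 0.0426
grasp_force: 0.0
```

Emit:
play_rows([
  {"slide":[0,0,-45],"angular":[0,0,0],"claw":1},
  {"slide":[0,0,-45],"angular":[0,0,0],"claw":1},
  {"slide":[0,0,-42],"angular":[0,0,0],"claw":1},
  {"slide":[0,45,0],"angular":[0,0,0],"claw":1},
  {"slide":[0,45,0],"angular":[0,0,0],"claw":1},
  {"slide":[0,45,0],"angular":[0,0,-1.65],"claw":1},
  {"slide":[0,0,0],"angular":[0,0,0],"claw":1},
  {"slide":[0,0,0],"angular":[0,0,0],"claw":1},
])

```text
time: 34.25
ee_pos: [0.6238, -0.2016, 0.2488]
tcp_rot: [-180.0, 0.0, 3.5]
wrist_force: [0.1, -0.3, 0.1]
opening: 0.0854
grasp_force: 0.0
```

Emit:
play_rows([
  {"slide":[0,0,0],"angular":[0,0,0],"claw":1},
  {"slide":[0,0,0],"angular":[0,0,0],"claw":1},
  {"slide":[0,0,0],"angular":[0,0,0],"claw":1},
])

```text
time: 34.55
ee_pos: [0.6241, -0.1995, 0.2495]
tcp_rot: [180.0, -0.0, 3.7]
wrist_force: [-0.0, 0.5, 0.9]
opening: 0.0853
grasp_force: 0.0
```

```bash
python3 - <<'E'
from h import *
i,im=shot('w12'); lids(i,im)
E
```

```text
t 34.55 p [ 624.1 -199.5  249.5] r [ 1.7999e+02 -2.0000e-02  3.7200e+00] F [-0.   0.5  0.9] T [ 0.03  0.02 -0.03] op 85.3 gf 0.0 q [-17.7  20.3  28.1  97.7   0.  158.6]
lid [620.7 -69.3] [142.3 113.2] 1.99 [126  83 124 140]
lid [ 625.9 -203.5] [141.5 110. ] 3.66 [267  88 115 137]
lid [ 627.6 -331.7] [114. 142.] 87.16 [383  89 139 146]
```

Emit:
play_rows([
  {"slide":[1.4,4.1,30],"angular":[0,0,0],"claw":0},
  {"slide":[0,0,45],"angular":[0,0,0],"claw":0},
  {"slide":[0,0,45],"angular":[0,0,0],"claw":0},
  {"slide":[0,0,40],"angular":[0,0,0],"claw":0},
  {"slide":[0,0,25],"angular":[0,0,0],"claw":0},
  {"slide":[0,0,14],"angular":[0,0,0],"claw":0},
  {"slide":[0,0,0],"angular":[0,0,0],"claw":0},
  {"slide":[0,0,0],"angular":[0,0,0],"claw":0},
], squeeze=60)

```text
time: 35.4
ee_pos: [0.6263, -0.2046, 0.0517]
tcp_rot: [180.0, -0.1, 3.7]
wrist_force: [0.8, -0.1, 1.0]
opening: 0.0428
grasp_force: 0.0
```

Emit:
play_rows([
  {"slide":[-0.5,0,5],"angular":[0,0,0],"claw":0},
  {"slide":[0,0,3],"angular":[0,0,0],"claw":0},
  {"slide":[0,0,0],"angular":[0,0,0],"claw":-1},
  {"slide":[0,0,0],"angular":[0,0,0],"claw":-1},
  {"slide":[0,0,0],"angular":[0,0,0],"claw":-1},
  {"slide":[0,0,0],"angular":[0,0,0],"claw":-1},
  {"slide":[0,0,0],"angular":[0,0,0],"claw":-1},
  {"slide":[0,0,0],"angular":[0,0,0],"claw":-1},
])

```text
time: 36.2
ee_pos: [0.6254, -0.2047, 0.0427]
tcp_rot: [180.0, -0.0, 3.6]
wrist_force: [-0.3, 0.3, 5.0]
opening: 0.0142
grasp_force: 61.7
```

Emit:
play_rows([
  {"slide":[0,0,-20],"angular":[0,0,0],"claw":-1},
  {"slide":[0,0,-40],"angular":[0,0,0],"claw":-1},
  {"slide":[0,0,-45],"angular":[0,0,0],"claw":-1},
  {"slide":[0,0,-45],"angular":[0,0,0],"claw":-1},
  {"slide":[0,0,0],"angular":[0,0,0],"claw":-1},
])

```text
time: 36.7
ee_pos: [0.6269, -0.2052, 0.1991]
tcp_rot: [179.8, -0.5, 3.6]
wrist_force: [0.3, -0.0, -0.8]
opening: 0.0146
grasp_force: 61.0
```

Emit:
play_rows([
  {"slide":[-27.7,-24.8,0],"angular":[0,0,0],"claw":-1},
  {"slide":[-27.7,-24.8,0],"angular":[0,0,0],"claw":-1},
  {"slide":[-27.7,-24.8,0],"angular":[0,0,0],"claw":-1},
  {"slide":[-27.7,-24.8,0],"angular":[0,0,0],"claw":-1},
  {"slide":[-27.7,-24.8,0],"angular":[0,0,0],"claw":-1},
  {"slide":[0,0,0],"angular":[0,0,-8],"claw":-1},
  {"slide":[0,0,0],"angular":[0,0,-8],"claw":-1},
  {"slide":[0,0,0],"angular":[0,0,-8],"claw":-1},
])

```text
time: 37.5
ee_pos: [0.4786, -0.0894, 0.1915]
tcp_rot: [-180.0, 0.0, 28.0]
wrist_force: [-0.2, 0.1, -0.6]
opening: 0.0149
grasp_force: 61.0
```

Emit:
play_rows([
  {"slide":[0,0,0],"angular":[0,0,-8],"claw":-1},
  {"slide":[0,0,0],"angular":[0,0,-8],"claw":-1},
  {"slide":[0,0,0],"angular":[0,0,-8],"claw":-1},
  {"slide":[0,0,0],"angular":[0,0,-8],"claw":-1},
  {"slide":[0,0,0],"angular":[0,0,-8],"claw":-1},
  {"slide":[0,0,0],"angular":[0,0,-8],"claw":-1},
  {"slide":[0,0,0],"angular":[0,0,-8],"claw":-1},
  {"slide":[0,0,0],"angular":[0,0,-6.2],"claw":-1},
])

```text
time: 38.3
ee_pos: [0.4788, -0.0896, 0.1913]
tcp_rot: [-179.9, -0.0, 90.2]
wrist_force: [0.1, -0.0, -1.3]
opening: 0.0146
grasp_force: 61.0
```

Emit:
play_rows([
  {"slide":[0,0,0],"angular":[0,0,0],"claw":-1},
  {"slide":[0,0,0],"angular":[0,0,0],"claw":-1},
  {"slide":[0,0,0],"angular":[0,0,0],"claw":-1},
])

```text
time: 38.6
ee_pos: [0.479, -0.0896, 0.1919]
tcp_rot: [-180.0, -0.0, 89.7]
wrist_force: [-0.4, 0.6, -1.3]
opening: 0.0149
grasp_force: 61.0
```

Emit:
play_rows([
  {"slide":[0,1,30],"angular":[0,0,0.0],"claw":-1},
  {"slide":[0,0,25],"angular":[0,0,0],"claw":-1},
  {"slide":[0,0,10],"angular":[0,0,0],"claw":-1},
  {"slide":[0,0,3],"angular":[0,0,0],"claw":-1},
  {"slide":[0,0,0],"angular":[0,0,0],"claw":-1},
  {"slide":[0,0,0],"angular":[0,0,0],"claw":-1},
])

```text
time: 39.2
ee_pos: [0.4806, -0.0898, 0.1254]
tcp_rot: [179.9, 0.0, 89.8]
wrist_force: [0.6, 0.0, -0.9]
opening: 0.0147
grasp_force: 60.9
```

Emit:
play_rows([
  {"slide":[0,0,1.5],"angular":[0,0,0.0],"claw":-1},
  {"slide":[0,0,1.5],"angular":[0,0,0],"claw":-1},
  {"slide":[0,0,1.5],"angular":[0,0,0],"claw":-1},
  {"slide":[0,0,1.5],"angular":[0,0,0],"claw":-1},
  {"slide":[0,0,0],"angular":[0,0,0],"claw":-1},
])

```text
time: 39.7
ee_pos: [0.4799, -0.0897, 0.118]
tcp_rot: [-180.0, -0.0, 89.8]
wrist_force: [-0.2, 0.0, -1.6]
opening: 0.0147
grasp_force: 60.9
```

```bash
python3 -c "
from h import *
obs()"
```

```text
t 39.7 p [479.9 -89.7 118. ] r [-179.98   -0.     89.84] F [-0.2  0.  -1.6] T [ 0.03  0.04 -0.01] op 14.7 gf 60.9 q [-10.6  -4.  -13.6  80.4  -0.   79.6]
```

Emit:
play_rows([
  {"slide":[0,0,1.5],"angular":[0,0,0.0],"claw":-1},
  {"slide":[0,0,1],"angular":[0,0,0],"claw":-1},
  {"slide":[0,0,1],"angular":[0,0,0],"claw":-1},
  {"slide":[0,0,0],"angular":[0,0,0],"claw":-1},
])

```text
time: 40.1
ee_pos: [0.48, -0.0896, 0.1145]
tcp_rot: [-180.0, -0.0, 89.8]
wrist_force: [0.5, 0.0, -0.6]
opening: 0.015
grasp_force: 61.0
```

```bash
python3 -c "
from h import *
obs()"
```

```text
t 40.1 p [480.  -89.6 114.5] r [-1.7998e+02 -1.0000e-02  8.9840e+01] F [ 0.5  0.  -0.6] T [0.02 0.05 0.01] op 15.0 gf 61.0 q [-10.6  -3.9 -13.9  80.    0.   79.6]
```

Emit:
play_rows([
  {"slide":[0,0,1.5],"angular":[0,0,0.0],"claw":-1},
  {"slide":[0,0,1.5],"angular":[0,0,0],"claw":-1},
  {"slide":[0,0,1.5],"angular":[0,0,0],"claw":-1},
  {"slide":[0,0,1],"angular":[0,0,0],"claw":-1},
  {"slide":[0,0,0],"angular":[0,0,0],"claw":-1},
])

```text
time: 40.6
ee_pos: [0.4803, -0.0897, 0.1103]
tcp_rot: [179.9, 0.0, 89.8]
wrist_force: [-2.5, 1.5, 9.3]
opening: 0.0146
grasp_force: 62.4
```

```bash
python3 -c "
from h import *
obs()"
```

```text
t 40.6 p [480.3 -89.7 110.3] r [1.7991e+02 1.0000e-02 8.9830e+01] F [-2.5  1.5  9.3] T [ 0.4   0.63 -0.1 ] op 14.6 gf 62.4 q [-10.6  -3.9 -14.4  79.5   0.   79.6]
```

Riding on the tabs. Press on.

Emit:
play_rows([
  {"slide":[0,0,1],"angular":[0,0,0.0],"claw":-1},
  {"slide":[0,0,1],"angular":[0,0,0],"claw":-1},
  {"slide":[0,0,1],"angular":[0,0,0],"claw":-1},
  {"slide":[0,0,0],"angular":[0,0,0],"claw":-1},
  {"slide":[0,0,0],"angular":[0,0,0],"claw":-1},
])

```text
time: 41.1
ee_pos: [0.4806, -0.0898, 0.1067]
tcp_rot: [179.9, 0.0, 89.8]
wrist_force: [0.2, -0.1, 5.0]
opening: 0.0145
grasp_force: 61.9
```

```bash
python3 -c "
from h import *
obs()"
```

```text
t 41.1 p [480.6 -89.8 106.7] r [1.7992e+02 2.0000e-02 8.9840e+01] F [ 0.2 -0.1  5. ] T [ 0.1  -0.04  0.02] op 14.5 gf 61.9 q [-10.6  -3.8 -14.7  79.1  -0.   79.6]
```

Emit:
play_rows([
  {"slide":[0,0,1],"angular":[0,0,0.0],"claw":-1},
  {"slide":[0,0,1],"angular":[0,0,0],"claw":-1},
  {"slide":[0,0,0.5],"angular":[0,0,0],"claw":-1},
  {"slide":[0,0,0.5],"angular":[0,0,0],"claw":-1},
  {"slide":[0,0,0],"angular":[0,0,0],"claw":-1},
])

```text
time: 41.6
ee_pos: [0.4804, -0.0899, 0.1046]
tcp_rot: [179.9, 0.0, 89.8]
wrist_force: [-3.0, -0.1, 13.6]
opening: 0.0149
grasp_force: 63.0
```

```bash
python3 -c "
from h import *
obs()"
```

```text
t 41.6 p [480.4 -89.9 104.6] r [1.7991e+02 4.0000e-02 8.9830e+01] F [-3.  -0.1 13.6] T [ 0.04  0.88 -0.02] op 14.9 gf 63.0 q [-10.6  -3.8 -14.9  78.8  -0.   79.6]
```

Emit:
play_rows([
  {"slide":[0,0,1],"angular":[0,0,0.0],"claw":-1},
  {"slide":[0,0,0],"angular":[0,0,0],"claw":-1},
])

```text
time: 41.8
ee_pos: [0.4804, -0.0899, 0.1045]
tcp_rot: [179.9, 0.1, 89.8]
wrist_force: [-7.5, 1.8, 22.2]
opening: 0.0148
grasp_force: 64.1
```

Emit:
play_rows([
  {"slide":[0,0,-2],"angular":[0,0,0.0],"claw":-1},
  {"slide":[0,0,-1.5],"angular":[0,0,0],"claw":-1},
  {"slide":[0,0,0],"angular":[0,0,0],"claw":-1},
])

```text
time: 42.1
ee_pos: [0.4798, -0.0897, 0.105]
tcp_rot: [-179.9, 0.0, 89.8]
wrist_force: [0.8, -0.0, -2.7]
opening: 0.0146
grasp_force: 60.8
```

Emit:
play_rows([
  {"slide":[0,0,0],"angular":[0,0,0],"claw":0},
  {"slide":[0,0,0],"angular":[0,0,0],"claw":0},
  {"slide":[0,0,0],"angular":[0,0,0],"claw":0},
  {"slide":[0,0,-25],"angular":[0,0,0],"claw":0},
  {"slide":[0,0,-35],"angular":[0,0,0],"claw":0},
  {"slide":[0,0,-35],"angular":[0,0,0],"claw":0},
  {"slide":[0,0,0],"angular":[0,0,0],"claw":0},
])

```text
time: 42.8
ee_pos: [0.4816, -0.0899, 0.2055]
tcp_rot: [179.6, 0.1, 89.8]
wrist_force: [0.5, 0.5, 0.2]
opening: 0.0429
grasp_force: 0.0
```

Emit:
play_rows([
  {"slide":[38,0,0],"angular":[0,0,0],"claw":0.2},
  {"slide":[38,0,0],"angular":[0,0,0],"claw":0.2},
  {"slide":[38,0,0],"angular":[0,0,0],"claw":0.2},
  {"slide":[0,0,0],"angular":[0,0,0],"claw":0.2},
  {"slide":[0,0,0],"angular":[0,0,0],"claw":0.2},
])

```text
time: 43.3
ee_pos: [0.4803, 0.0249, 0.2003]
tcp_rot: [-180.0, 0.0, 90.0]
wrist_force: [-0.8, 0.6, 0.0]
opening: 0.051
grasp_force: 0.0
```

```bash
python3 - <<'E'
from h import *
i,im=shot('w13')
s=bot.camera('scene')[:,:,::-1]; cv2.imwrite('pics/scene3.png',s)
a=cv2.resize(s[150:290,200:440],None,fx=3.2,fy=3.2,interpolation=2)[:,:768]
cv2.imwrite('pics/c14.png',a)
E
```

```text
t 43.3 p [480.3  24.9 200.3] r [-1.7998e+02  1.0000e-02  8.9960e+01] F [-0.8  0.6  0. ] T [-0.   -0.    0.02] op 51.0 gf 0.0 q [ 3.  -5.2 -5.6 89.6 -0.  93. ]
```

View pics/c14.png

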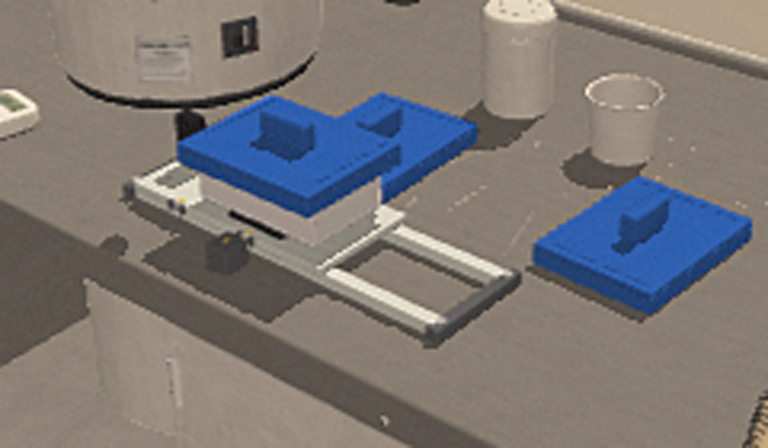

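Emit:
play_rows([
  {"slide":[0,0,40],"angular":[0,0,0],"claw":0.2},
  {"slide":[0,0,40],"angular":[0,0,0],"claw":0.2},
  {"slide":[0,0,40],"angular":[0,0,0],"claw":0.2},
  {"slide":[0,0,20],"angular":[0,0,0],"claw":0.2},
  {"slide":[0,0,0],"angular":[0,0,0],"claw":0.2},
], squeeze=60)

```text
time: 43.9
ee_pos: [0.4784, 0.0231, 0.0576]
tcp_rot: [-179.7, 0.0, 89.7]
wrist_force: [-0.8, 1.0, -0.1]
opening: 0.0513
grasp_force: 0.0
```

Emit:
play_rows([
  {"slide":[0,0,0],"angular":[0,0,0],"claw":-1},
  {"slide":[0,0,0],"angular":[0,0,0],"claw":-1},
  {"slide":[0,0,0],"angular":[0,0,0],"claw":-1},
  {"slide":[0,0,0],"angular":[0,0,0],"claw":-1},
  {"slide":[0,0,0],"angular":[0,0,0],"claw":-1},
  {"slide":[0,0,0],"angular":[0,0,0],"claw":-1},
])

```text
time: 44.5
ee_pos: [0.4806, 0.0241, 0.0626]
tcp_rot: [179.9, 0.0, 89.8]
wrist_force: [-6.2, -1.7, 7.5]
opening: 0.015
grasp_force: 59.5
```

Emit:
play_rows([
  {"slide":[-6,0,0],"angular":[0,0,0],"claw":-1},
  {"slide":[-8,0,0],"angular":[0,0,0],"claw":-1},
  {"slide":[-8,0,0],"angular":[0,0,0],"claw":-1},
  {"slide":[-8,0,0],"angular":[0,0,0],"claw":-1},
  {"slide":[-8,0,0],"angular":[0,0,0],"claw":-1},
  {"slide":[-8,0,0],"angular":[0,0,0],"claw":-1},
  {"slide":[-8,0,0],"angular":[0,0,0],"claw":-1},
  {"slide":[-8,0,0],"angular":[0,0,0],"claw":-1},
])

```text
time: 45.3
ee_pos: [0.4799, -0.0379, 0.0626]
tcp_rot: [180.0, -0.0, 89.8]
wrist_force: [-9.4, 2.0, 10.0]
opening: 0.0153
grasp_force: 59.8
```

Emit:
play_rows([
  {"slide":[-6,0,0],"angular":[0,0,0],"claw":-1},
  {"slide":[-6,0,0],"angular":[0,0,0],"claw":-1},
  {"slide":[-4,0,0],"angular":[0,0,0],"claw":-1},
  {"slide":[-2,0,0],"angular":[0,0,0],"claw":-1},
  {"slide":[0,0,0],"angular":[0,0,0],"claw":-1},
  {"slide":[0,0,0],"angular":[0,0,0],"claw":-1},
])

```text
time: 45.9
ee_pos: [0.4797, -0.0562, 0.0626]
tcp_rot: [-180.0, 0.0, 89.8]
wrist_force: [-9.7, -1.9, 9.8]
opening: 0.0148
grasp_force: 59.8
```

Emit:
play_rows([
  {"slide":[0,0,0],"angular":[0,0,0],"claw":0.2},
  {"slide":[0,0,0],"angular":[0,0,0],"claw":0.2},
  {"slide":[0,0,0],"angular":[0,0,0],"claw":0.2},
  {"slide":[0,0,-40],"angular":[0,0,0],"claw":0.2},
  {"slide":[0,0,-45],"angular":[0,0,0],"claw":0.2},
  {"slide":[0,0,-45],"angular":[0,0,0],"claw":0.5},
  {"slide":[0,0,-45],"angular":[0,0,0],"claw":0.5},
  {"slide":[0,0,-45],"angular":[0,0,0],"claw":1},
])

```text
time: 46.7
ee_pos: [0.48, -0.0556, 0.2828]
tcp_rot: [179.9, 0.0, 89.8]
wrist_force: [0.4, -0.5, -0.1]
opening: 0.0767
grasp_force: 0.0
```

Emit:
play_rows([
  {"slide":[0,0,0],"angular":[0,0,0],"claw":1},
  {"slide":[0,0,0],"angular":[0,0,0],"claw":1},
  {"slide":[0,0,0],"angular":[0,0,0],"claw":1},
  {"slide":[0,0,0],"angular":[0,0,0],"claw":1},
])

```text
time: 47.1
ee_pos: [0.4798, -0.0556, 0.2793]
tcp_rot: [-179.9, -0.0, 89.8]
wrist_force: [-0.2, -0.7, -0.4]
opening: 0.0854
grasp_force: 0.0
```

```bash
python3 - <<'E'
from h import *
i,im=shot('w14'); r=lambda a:np.round(a*1000,1)
lids(i,im)
d=((im.max(2)<45)).astype(np.uint8)
n,l,s,c=cv2.connectedComponentsWithStats(d)
for k in range(1,n):
    if 150<s[k,4]<6000: print(s[k],r(at(i,*c[k],.07)))
# lid seen on tub: rect at plate top z .081
hsv=cv2.cvtColor(im,cv2.COLOR_BGR2HSV)
b=((hsv[...,0]>100)&(hsv[...,0]<130)&(hsv[...,1]>120)&(hsv[...,2]>50)).astype(np.uint8)
n,l,s,c=cv2.connectedComponentsWithStats(b)
for k in range(1,n):
    if s[k,4]>1500:
        W=np.array([at(i,u,v,.081)[:2]*1000 for v,u in np.argwhere(l==k)],np.float32); print('z81',s[k],cv2.minAreaRect(W))
E
```

```text
t 47.1 p [479.8 -55.6 279.3] r [-1.7988e+02 -1.0000e-02  8.9840e+01] F [-0.2 -0.7 -0.4] T [ 0.05  0.01 -0.01] op 85.4 gf 0.0 q [-6.6 -3.3  4.9 98.4  0.  83.5]
lid [617.6 -65.4] [144.6 111.7] 1.99 [380 109 138 103]
lid [ 478.9 -204.8] [176.7 131.1] 89.77 [265 206 112 126]
lid [ 597.8 -325.2] [122.9  92.3] 87.23 [372 312  70  75]
[313 144  16  34 500] [479.9 -50.9  70. ]
[ 239  382  163   18 2143] [ 478.9 -341.4   70. ]
z81 [  380   109   138   103 12837] ((595.4932250976562, -50.36024856567383), (121.24478912353516, 93.64617156982422), 1.9904701709747314)
z81 [  265   206   112   126 13299] ((479.2176818847656, -167.1783447265625), (148.11192321777344, 109.9067611694336), 89.76521301269531)
z81 [ 372  312   70   75 4180] ((578.8231201171875, -268.11431884765625), (102.9900894165039, 77.33880615234375), 87.23149871826172)
```

```bash
python3 - <<'E'
from h import *
s=bot.camera('scene')[:,:,::-1]; w=cv2.imread('pics/w14.png')
a=cv2.resize(s[150:290,200:440],(600,350),interpolation=2); b=cv2.resize(w[80:360,200:400],(200,280)); b=cv2.copyMakeBorder(b,0,70,0,0,cv2.BORDER_CONSTANT)
cv2.imwrite('pics/c15.png',np.hstack([a,b]))
E
```

```text
(no output)
```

View pics/c15.png

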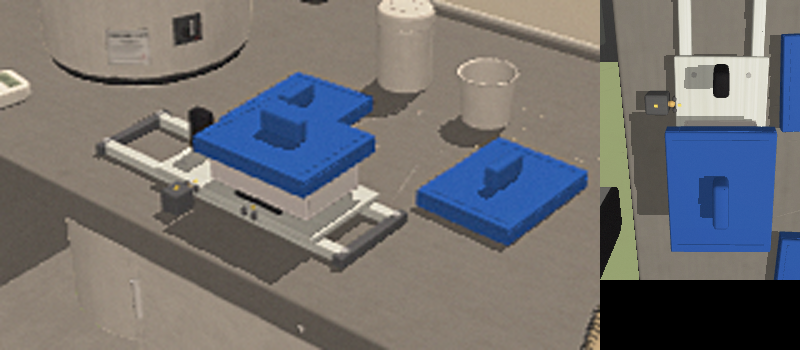

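The picture shows the lid level on the tub, the detent ball at about (672,103) seated by the carrier's rear mark, and the other two lids lying flat. I'm handing in.

```bash
python3 -c "
from workcell import bot
print(bot.job_done())"
```

```text
the job is handed in; nothing more can be done
None
```

The job is handed in: all three jars are in the tub, the lid that fits (the second one tried) is snapped home, the carrier is clicked in at the right-hand station and the other two lids lie flat on the worktop; partway through packing the carrier slipped about 14 mm off the loading station, and I pulled it back in before fitting the lid.

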